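# Clamp a battery pack into the bench tester

### The job

Test the small ribbed battery pack: stand it upright in the nest of the bench battery tester, its rib in the nest's notch, and let go of it. Then swing the clamp frame over onto it and press its handle down until the spring latch has caught, so that the pack is driven fully home onto the sprung contacts and stays clamped. Press gently, so that the pack is not crushed; do not disturb the other two packs or the carton.

Things in the scene. Friction and masses are not known exactly. Their poses are not given: they have to be found in the camera images.
- pack_center (a point): Centre, half-way up, of the pack to test: the smallest upright pack, grey with a black top band, 40 (its x) x 22 (y) x 70 mm high (z up), 0.10-0.18 kg. A rib, 4 mm proud, 6 mm wide, runs up the middle of its +x face from the foot to 46 mm up. Hold it by its 22 mm thickness within 20 mm of its top, so that fingertips clear the nest. Over 45 N under the clamp, or over 60 N on the nest, crushes it.
- nest: White plastic nest block fixed on the tester, 72 x 56 mm, top 68 mm above the counter. Origin: on the counter under the pocket's centre; z up, x towards the clamp's hinge. Pocket 41.6 (x) x 23.6 mm (y), 2 mm sloped lead-in, on its +x side a notch 10 mm wide, 6 mm deep for the rib: the pack's x goes along this x. A steel spring latch stands on its -x face, x = -65 to -44 mm, up to 119 mm high.
- nest_mouth (a point): Centre of the pocket's mouth, axes as the nest. 30 mm down the pack's foot meets the sprung contact plate (pack centre then 5 mm above this point), which carries the loose pack there and yields to 9 N, 24 N after 6 mm. Fully home the pack's centre is 1 mm below this point, 34 mm of it still above the mouth. A rigid floor follows 0.8 mm lower.
- tester: Fixed bench tester carrying nest and clamp: grey housing 26 mm high, x = -62 to 110 mm, y = -50 to 84 mm, with a blank display along its +y side. Origin and axes as the nest. Two steel hinge cheeks, y = 36 to 41 mm either side, x = 61 to 89 mm, 116 mm high.
- clamp (a joint): Clamp angle, rad: 0 closed and latched (level), 1.57 upright, 2.1 fully back; stays where left (about 1 N at the handle). Its latch bar meets the spring latch at 0.12, its roller the loose pack at 0.08; they push back, up to 10 N down at the handle, until the latch catches at about -0.01; it then rests at 0. Just beyond, the force climbs steeply; 16 N crushes the pack. Let go unlatched, it springs up to 0.08.
- clamp_hinge (a point): Point on the clamp's hinge axis, 106 mm above the counter, 75 mm from the nest's centre along the nest's x. The axis lies along the nest's y. This point turns with the clamp: its -x points along the frame to the handle.
- clamp_handle (a point): Centre of the clamp's handle, 172 mm from the hinge: black round bar 13 mm thick, parallel to the hinge axis, free for 60 mm between two aluminium side bars 13 mm high. From the hinge: rubber roller at 75 mm, thin latch bar at 122 mm, then open frame up to the handle. Closed, the bar is 106 mm above the counter, 97 mm from the nest's centre on its -x side.
- wide_pack_center (a point): Centre of another upright pack, wider and without rib: 56 x 34 x 72 mm high. A bystander; it does not fit the nest.
- flat_pack_center (a point): Centre of a flat black pack lying on the counter, 60 x 94 x 32 mm high. A bystander.
- carton_center (a point): Centre of a closed cardboard carton, 50 x 66 x 88 mm high, standing on the counter. A bystander.
Not all that is in view belongs to the job. Leave any yellow look-alike of the part that bears pack_center alone.

How it is judged (in metres and radians):
On the way:
1. the pack stands in the nest down to the raised contacts, let go, with the clamp still open (horizontal distance between pack_center and nest_mouth below 0.003 m and z of pack_center in the frame of nest_mouth below 0.009 m and value of joint clamp above 0.3 rad and contact force between the fingers and pack below 0.1 N), for 0.2 s.
At the end, for the whole second after the job is handed in: The pack is upright (within 0.06 rad) in the nest, within 3 mm of its centre, its centre no higher than 0.8 mm above the nest's mouth (home is 1 mm below it); the clamp reads under 0.02 rad, held by its latch; all at rest and let go (horizontal distance between pack_center and nest_mouth below 0.003 m and z of pack_center in the frame of nest_mouth between -0.004 and 0.0008 m and angle between pack_center's own z axis and vertical below 0.06 rad and value of joint clamp below 0.02 rad and linear speed of pack below 0.01 m/s); the robot touches nothing.
It fails at once if the clamp presses on the pack with more than 45 N (contact force between pack and clamp above 45 N).
It fails at once if the pack presses on the nest and contacts with more than 60 N (contact force between pack and nest above 60 N).
It fails at once if the wide pack is moved by more than 20 mm (distance of wide_pack_center from where it was at the start of the episode above 0.02 m).
It fails at once if the flat pack is moved by more than 20 mm (distance of flat_pack_center from where it was at the start of the episode above 0.02 m).
It fails at once if the carton is moved by more than 20 mm (distance of carton_center from where it was at the start of the episode above 0.02 m).
It also fails if it takes over 72 s, if anything falls off the work surface, if the arm or the gripper's body presses on something with over 40 N, if the wrist force passes 120 N, or if a joint passes its speed limit or range.

### The arm

A 6-joint arm with a two-finger parallel gripper is mounted at the origin on the work surface. World frame = base frame: x ahead of the robot, y to its left, z up, the work surface at z = 0. Lengths are in mm, angles in rad, forces in N, time in s.
With the tool pointing down it reaches from about 300 to 850 mm from the base axis. Payload 4.2 kg.
Tool frame: the origin (TCP) lies between the finger pads; the fingertips stand 22 mm ahead of it and the grasp point (between the pads) lies 3 mm ahead of it; z points along the fingers, x is the direction in which the jaws open and shut, and the axes are right-handed (so a half turn about z gives the same grasp; the last joint's range is limited). The gripper opens to 91 mm and grips with 3 to 60 N. Pads are 32 mm wide; open, the fingers measure 118 mm over their backs; the gripper's body (76 mm by 178 mm) begins 60 mm behind the grasp point.
Start: joints at [1.122, 0.32, 1.565, -0, 1.257, -0.02], TCP at [239.077, 522.956, 235.976] pointing down, gripper open.
Joint ranges: [-3.11, 3.11], [-0.84, 2.01], [0.21, 2.61], [-1.34, 4.49], [0.05, 2.63], [-2.56, 2.56]. Speed limits (rad/s): [2.57, 2.57, 3.14, 3.14, 3.14, 3.14].

### API

Orientations are given as [roll, pitch, yaw] about the fixed x, y, z axes, in that order (R = Rz(yaw) Ry(pitch) Rx(roll)).
In Python, from cell import monitor, cams, ticket gives the robot as it stands.
- The arm moves only by the shell command python3 -m jog 'ROWS' [FORCE]. ROWS is JSON, a list that holds one entry, the list of rows, each a list of 7 numbers: the turn, a rotation vector about the tool's x, y, z in rad, then the shift along the tool's x, y, z in mm, then the finger opening in mm, from 0 to 91.2. A call has 1 to 12 rows; each row shifts and turns the pose as measured when the row begins, along the tool's axes as they then stand; what a row does not reach is not made up. A row lasts 1/12 s, in which the tool goes at most 41.7 mm and 7.16 degrees, less where a joint would pass 70% of its speed; a pose out of reach is approached as far as the arm can. A call is refused whole if a number of a shift passes 41.7 or a number of a turn 0.125, either way. A call with a gripper value outside its range is refused whole. The fingers move at their own pace and stop on an object; FORCE is the grip in N (left out, the last holds). Time passes only in rows, so rows that do not move let the fingers close. It gives the time, the measured TCP pose, the force and the opening at its end, in the units of the state.
- monitor.get_obs(): the state, without advancing time (a new reading comes with each control period).
- cams.snapshot(name): name is "scene" or "top"; returns the picture (400x640x3 uint8, red, green, blue); there is no depth.
- cams.camera_info(name): a dict with "vertical_fov" (degrees; the focal length in pixels is half the picture's height over the tangent of half this angle, whatever the lens; pixels are square), "cx", "cy" (the principal point, pixels), "R" (3x3) and "t" (3): a world point X has camera coordinates R X + t. Camera axes: x right, y down, z forward; pixel columns grow to the right and rows downward; lengths in mm; the calibration is good to about 2 mm. A picture is of the moment at which its call begins. camera_info takes no time and is no camera call.
- ticket.hand_in(): hands the job in, once; it reports no verdict.
The state is a dict: "clock": time; "joints": joint angles; "dq": joint speeds; "effort": joint torques, N m; "ee_pos": TCP position; "orientation": TCP orientation; "contact_force": force on the tool from outside, world axes, zero at the start; "wrist_torque": the same for the moment, N m; "gripper_width": opening from 0.0 (shut) to 1.0 (fully open).
Only numpy, scipy, OpenCV 4.12 (cv2) and the standard library are available. Lean on these libraries where they do the work, as an engineer would, in place of code of your own. Each camera call takes 0.05 s, during which the arm holds its last target.

## Working session

There is one attempt and no reset: what is moved stays moved. The work goes in short steps, Python scripts to look and compute and a shell command to move; the robot and the scene stay as the last step left them, time stands still between calls to the robot, and variables do not carry over. Pictures are saved under pics/ and viewed, and the job is handed in when it is done.

```bash
ls; mkdir -p pics; python3 - <<'E'
from cell import monitor,cams
import cv2
o=monitor.get_obs();print(o)
for n in("scene","top"):
    im=cams.snapshot(n);cv2.imwrite(f"pics/{n}0.png",im[:,:,::-1]);print(n,cams.camera_info(n))
E
```

```text
pics
{'clock': 0.0, 'joints': array([ 1.12198600e+00,  3.20289875e-01,  1.56568764e+00, -3.43391117e-05,
        1.25736793e+00, -2.00130433e-02]), 'dq': array([ 0.00026495,  0.00076688,  0.0016675 , -0.00045841,  0.00046962,
       -0.00048404]), 'effort': array([-1.15172479e-03, -4.12465811e+01, -2.31968790e+01,  7.25232367e-02,
        4.57780052e-02, -1.56904466e-04]), 'ee_pos': array([238.88574754, 522.51748868, 235.11805908]), 'orientation': array([-3.14159022e+00,  1.75308505e-03,  1.14200966e+00]), 'contact_force': array([ 0.97600438,  0.03433739, -0.90047213]), 'wrist_torque': array([-0.01000214,  0.03382503,  0.00011157]), 'gripper_width': 0.9986582256830956}
scene {'vertical_fov': 48.76757432718621, 'cx': 317.07118486521745, 'cy': 200.8135412359569, 'R': array([[-0.70331181,  0.71060132, -0.01995636],
       [ 0.52708506,  0.50243006, -0.68537973],
       [-0.47700507, -0.49255435, -0.72791234]]), 't': array([ 445.55873182, -155.90566707, 1069.04136085])}
top {'vertical_fov': 53.53031213034629, 'cx': 329.276995952455, 'cy': 198.82753510922208, 'R': array([[-0.01821438, -0.99972295,  0.01490854],
       [-0.98251444,  0.01513351, -0.18557035],
       [ 0.18529331, -0.01802791, -0.98251788]]), 't': array([-135.10582384,  554.17204906,  917.53857036])}
```

View pics/scene0.png

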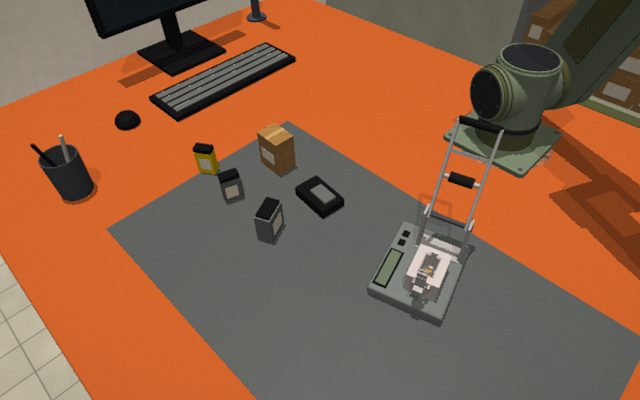

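View pics/top0.png

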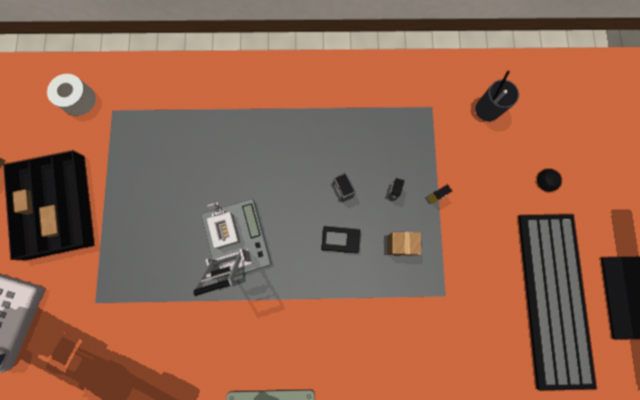

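```bash
python3 - <<'E'
import cv2, numpy as np
a=cv2.imread('pics/top0.png');b=cv2.imread('pics/scene0.png')
def c(im,x0,y0,w,h,s,n): cv2.imwrite(n,cv2.resize(im[y0:y0+h,x0:x0+w],None,fx=s,fy=s,interpolation=cv2.INTER_CUBIC))
c(a,320,160,140,105,5.7,'pics/c1.png');c(a,185,190,100,75,8,'pics/c2.png')
c(b,185,120,160,120,5,'pics/c3.png');c(b,360,105,160,220,2.7,'pics/c4.png')
E
```

```text
(no output)
```

View pics/c1.png

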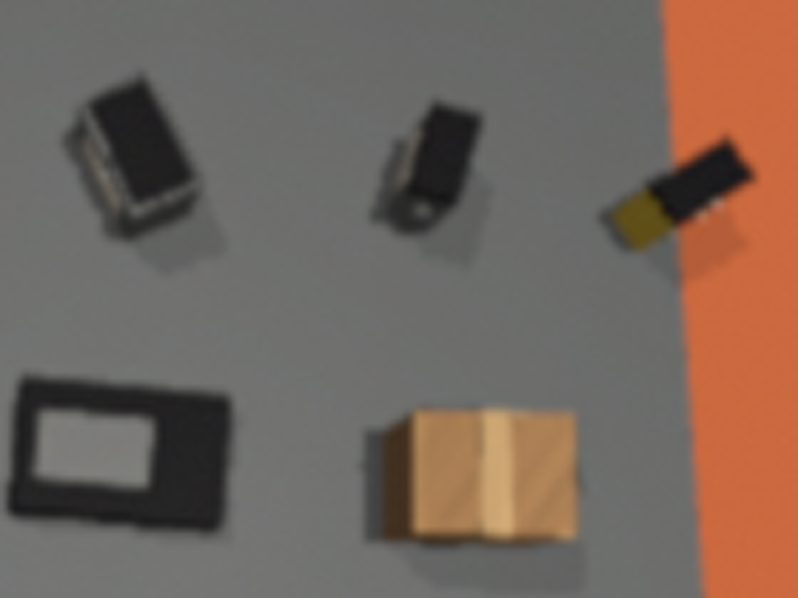

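View pics/c2.png

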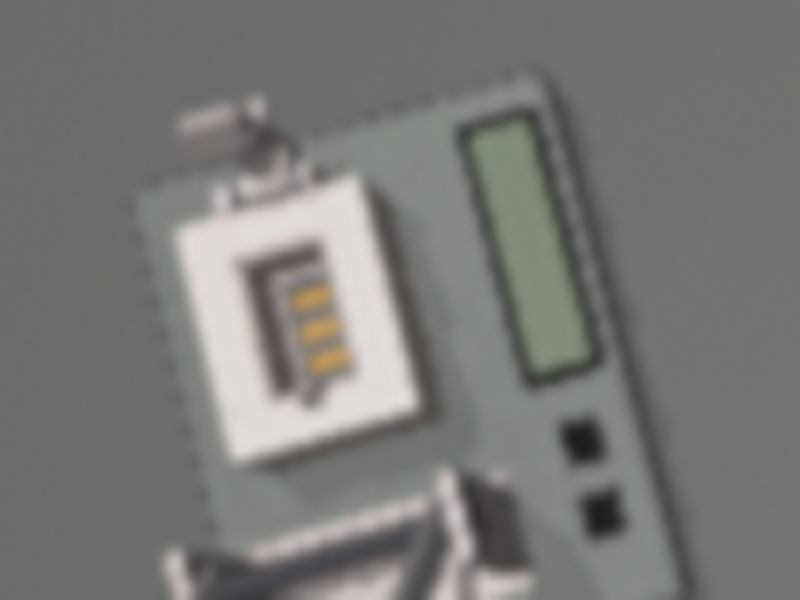

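View pics/c3.png

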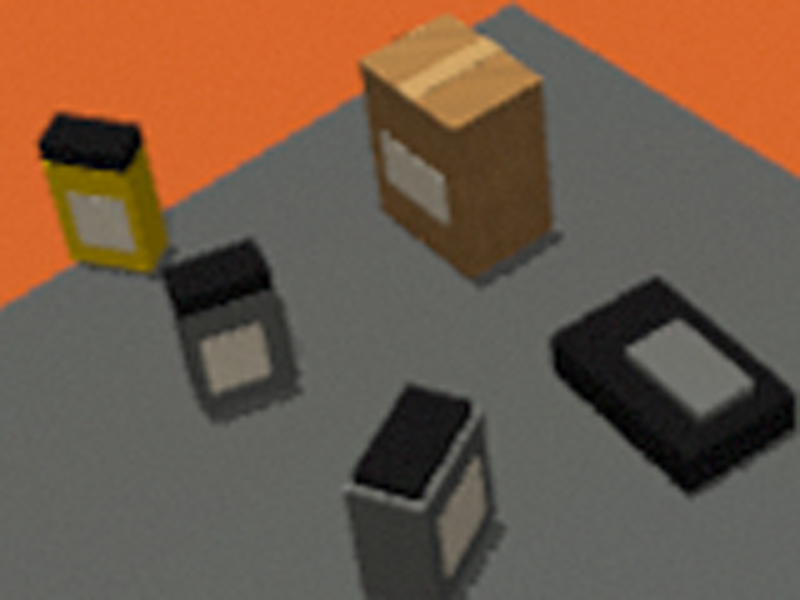

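View pics/c4.png

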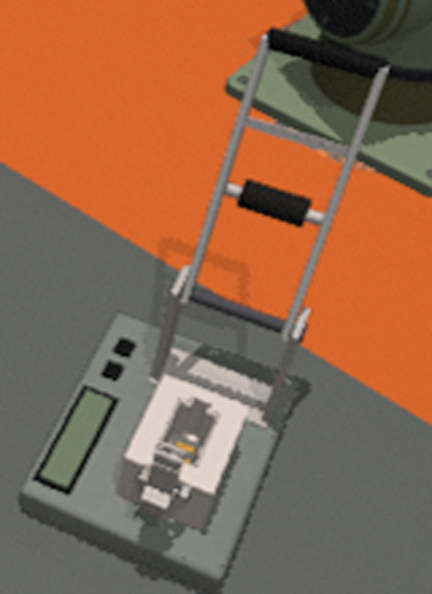

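Candidates for the pack: the small grey one at top (397,189) / scene (231,185); the yellow look-alike at top (438,194) / scene (205,160); and the wide pack at top (344,187) / scene (270,220). The crops show the grey one is the smallest non-yellow upright, with its rib towards image-bottom in the top view. The nest notch is also at image-bottom, on the hinge side.

```bash
cat > h.py <<'E'
import cv2,numpy as np
from cell import monitor,cams
def K(n):
    i=cams.camera_info(n);f=200/np.tan(np.radians(i['vertical_fov'])/2)
    return f,i['cx'],i['cy'],np.array(i['R']),np.array(i['t'])
def proj(n,P):
    f,cx,cy,R,t=K(n);c=np.atleast_2d(P)@R.T+t
    return np.c_[cx+f*c[:,0]/c[:,2],cy+f*c[:,1]/c[:,2]]
def back(n,uv,z):
    f,cx,cy,R,t=K(n);uv=np.atleast_2d(uv);d=np.c_[(uv[:,0]-cx)/f,(uv[:,1]-cy)/f,np.ones(len(uv))]@R
    C=-R.T@t;s=(z-C[2])/d[:,2];return C+d*s[:,None]
def loc(x,y,yaw,P):
    c,s=np.cos(yaw),np.sin(yaw);P=np.atleast_2d(np.asarray(P,float))
    return np.c_[x+c*P[:,0]-s*P[:,1],y+s*P[:,0]+c*P[:,1],P[:,2]]
def box(x0,x1,y0,y1,z0,z1):
    return [[(a,b,z) for a,b in((x0,y0),(x1,y0),(x1,y1),(x0,y1))] for z in(z0,z1)]
def view(im,c,s,polys,out):
    x0,y0,w,h=c
    v=cv2.resize(im[y0:y0+h,x0:x0+w],None,fx=s,fy=s,interpolation=cv2.INTER_CUBIC)
    for p,col in polys:
        q=((p-[x0,y0]+.5)*s-.5).round().astype(int);cv2.polylines(v,[q.reshape(-1,1,2)],True,col,1)
    cv2.imwrite(out,v)
E
python3 - <<'E'
from h import *
for n in("scene","top"):
    f,cx,cy,R,t=K(n);print(n,f,-R.T@t)
a=cv2.imread('pics/top0.png');b=cv2.imread('pics/scene0.png')
p=back('top',[[397,185]],70);print('pack',p, proj('scene',p))
print('flat',back('top',[[341,240]],32),'wide',back('top',[[344.5,185]],72),'carton',back('top',[[406.5,243]],88))
q=back('top',[[185+306/8,190+320/8],[185+245/8,190+260/8],[185+280/8,190+390/8]],68);print('nest',q, proj('scene',q))
g=back('top',[[185+180/8-.5,190+230/8],[185+360/8,190+178/8],[185+420/8,190+410/8],[185+238/8,190+462/8]],68)
print(g,g.mean(0),[np.linalg.norm(g[i]-g[i-1]) for i in range(4)])
view(a,(380,172,36,36),20,[],'pics/z1.png');view(b,(212,162,40,48),14,[],'pics/z2.png')
view(a,(200,205,48,48),14,[],'pics/z3.png');view(b,(395,230,64,72),10,[],'pics/z4.png')
E
```

```text
scene 441.22938434590407 [905.48041347 288.27804637 680.20554286]
top 396.5317225943711 [ 372.0074074  -126.91365871 1006.35017949]
pack [[ 580.19150157 -308.98645274   70.        ]] [[226.47737184 174.48569511]]
flat [[ 452.51579769 -171.68545887   32.        ]] wide [[ 581.63635307 -181.4487381    72.        ]] carton [[ 438.38228369 -320.66146373   88.        ]]
nest [[477.8553317  107.86182764  68.        ]
 [496.00144171 126.42828075  68.        ]
 [457.314221   114.83673752  68.        ]] [[427.46703987 262.68441378]
 [430.45769239 275.77969586]
 [438.01810294 257.81816466]]
[[505.30252875 147.13466873  68.        ]
 [520.05468269  93.15741519  68.        ]
 [450.74197149  73.64188722  68.        ]
 [436.44207665 126.4008458   68.        ]] [478.13531489 110.08370423  68.        ] [np.float64(71.91420774633201), np.float64(55.956857896554894), np.float64(72.00769241254892), np.float64(54.66255301779271)]
```

View pics/z1.png

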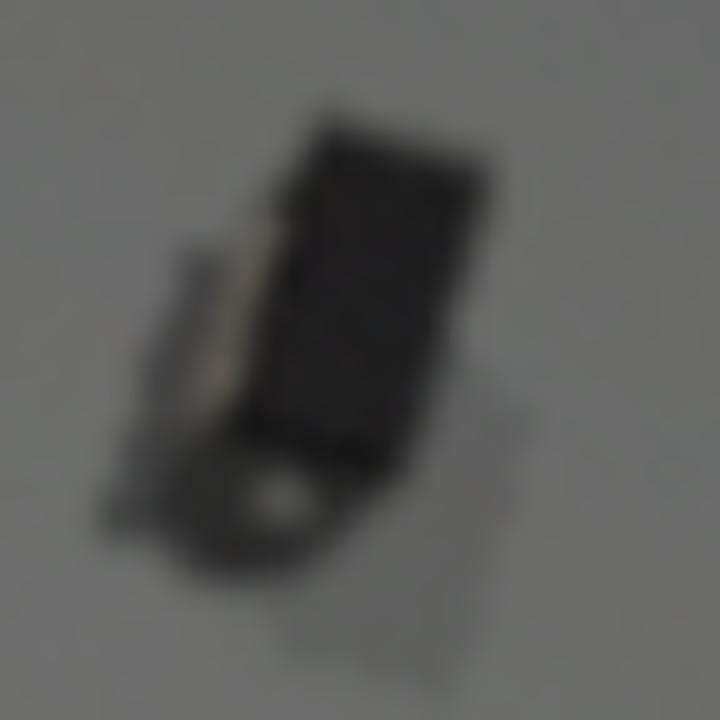

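View pics/z2.png

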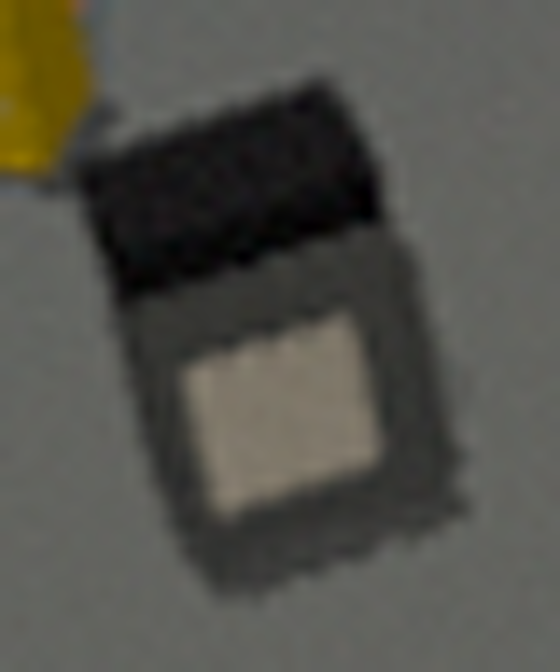

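View pics/z4.png

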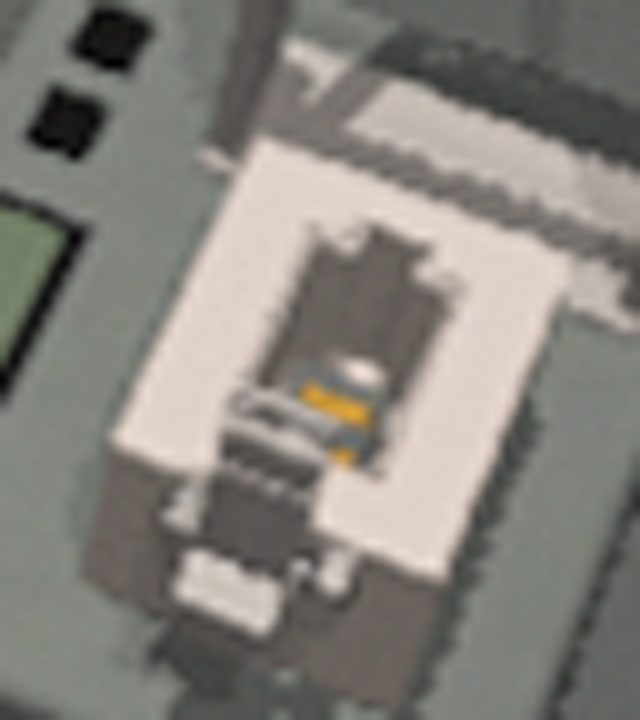

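```bash
cat > fit.py <<'E'
from h import *
from scipy.optimize import minimize
SS=8
def mask(pts,roi):
    x0,y0,w,h=roi;m=np.zeros((h*SS,w*SS),np.uint8)
    q=((pts-[x0,y0]+.5)*SS-.5)
    hull=cv2.convexHull(q.astype(np.float32)).round().astype(np.int32)
    cv2.fillConvexPoly(m,hull,1)
    return cv2.resize(m.astype(np.float32),(w,h),interpolation=cv2.INTER_AREA)
def edge(n,im,roi,parts,p0,scale=(6,6,.15)):
    """parts: list of point lists (convex solids) in local frame; linear-mix each mask against the rest"""
    x0,y0,w,h=roi;G=im[y0:y0+h,x0:x0+w].astype(float).reshape(-1,3)
    def cost(p):
        A=[np.ones(w*h)]
        for pts in parts: A.append(mask(proj(n,loc(*p,pts)),roi).ravel())
        A=np.array(A).T
        r=np.linalg.lstsq(A,G,rcond=None)
        return ((G-A@r[0])**2).mean()
    best=None
    rng=np.random.default_rng(0)
    for k in range(6):
        s=np.array(p0)+(rng.normal(size=3)*np.array(scale)*.4 if k else 0)
        sim=np.vstack([s]+[s+np.eye(3)[i]*scale[i] for i in range(3)])
        r=minimize(cost,s,method='Nelder-Mead',options=dict(initial_simplex=sim,xatol=.02,fatol=.001,maxiter=300))
        if best is None or r.fun<best.fun:best=r
    return best.x,best.fun
E
python3 - <<'E'
from fit import *
a=cv2.imread('pics/top0.png');b=cv2.imread('pics/scene0.png')
f=lambda *A:sum(box(*A),[])
top=back('top',[[380+x/20-.5,172+y/20-.5] for x,y in((325,115),(490,160),(395,480),(235,430))],70)
print(top,top.mean(0));yaw0=np.arctan2(*((top[2]+top[3]-top[0]-top[1])[[1,0]]));print(yaw0)
p0=(*top.mean(0)[:2],yaw0)
parts=[f(-20,20,-11,11,0,48),f(-20,20,-11,11,48,70)]
# choose band depth by cost
for z in(46,48,50,52,54):
    P=[f(-20,20,-11,11,0,70),f(-20,20,-11,11,z,70)]
    print(z,edge('scene',b,(214,164,34,42),P,p0))
print('top',edge('top',a,(390,174,18,21),[f(-20,20,-11,11,50,70)],p0))
g0=(478,110,np.arctan2(-19.5,-69.3))
Rt=[f(-36,36,-28,28,68,68),f(-20.8,20.8,-11.8,11.8,68,68)]
print('nest top',edge('top',a,(206,210,34,40),Rt,g0))
print('nest scene',edge('scene',b,(406,241,50,50),Rt,g0))
E
```

```text
[[ 599.5533982  -306.90162105   70.        ]
 [ 593.63580617 -326.74541083   70.        ]
 [ 554.16471898 -313.13338807   70.        ]
 [ 560.61261321 -294.06932796   70.        ]] [ 576.99163414 -310.21243698   70.        ]
2.816322258860542
46 (array([ 576.44766197, -309.91466432,    2.78364023]), np.float64(369.44704025940354))
48 (array([ 576.78141952, -309.27501054,    2.78949847]), np.float64(367.8310923489993))
50 (array([ 577.0463779 , -308.78962694,    2.79502683]), np.float64(370.7885015788506))Traceback (most recent call last):
  File "<stdin>", line 11, in <module>
  File "fit.py", line 24, in edge
    r=minimize(cost,s,method='Nelder-Mead',options=dict(initial_simplex=sim,xatol=.02,fatol=.001,maxiter=300))
    res = _minimize_neldermead(fun, x0, args, callback, bounds=bounds,
                               **options)
    fxcc = func(xcc)
    fx = function(np.copy(x), *(wrapper_args + args))
  File "fit.py", line 15, in cost
    for pts in parts: A.append(mask(proj(n,loc(*p,pts)),roi).ravel())
                                    ~~~~^^^^^^^^^^^^^^^
  File "h.py", line 7, in proj
    f,cx,cy,R,t=K(n);c=np.atleast_2d(P)@R.T+t
                ~^^^
  File "h.py", line 4, in K
    i=cams.camera_info(n);f=200/np.tan(np.radians(i['vertical_fov'])/2)
ValueError: time passes only in moves, steps and waits
```

```bash
python3 - <<'E'
import pickle
from cell import cams
pickle.dump({n:cams.camera_info(n) for n in("scene","top")},open('cal.pkl','wb'))
E
sed -i "s/i=cams.camera_info(n);/i=CAL[n];/; s/^from cell.*/from cell import monitor,cams\nimport pickle;CAL=pickle.load(open('cal.pkl','rb'))/" h.py
python3 - <<'E'
from fit import *
a=cv2.imread('pics/top0.png');b=cv2.imread('pics/scene0.png')
f=lambda *A:sum(box(*A),[])
p0=(577,-310,2.8)
for z in(48,52,):
    P=[f(-20,20,-11,11,0,70),f(-20,20,-11,11,z,70),f(-10,10,11,11,14,34)]
    print(z,edge('scene',b,(214,168,34,38),P,p0))
print('top',edge('top',a,(390,174,18,21),[f(-20,20,-11,11,50,70)],p0))
g0=(478,110,np.arctan2(-19.5,-69.3))
Rt=[f(-36,36,-28,28,68,68),f(-20.8,20.8,-11.8,11.8,68,68)]
print('nest top',edge('top',a,(206,210,34,40),Rt,g0))
print('nest scene',edge('scene',b,(406,241,50,50),Rt,g0))
E
```

```text
48 (array([ 577.03950663, -308.72955487,    2.79736966]), np.float64(331.46245073956277))
52 (array([ 577.1738647 , -308.49367468,    2.78521013]), np.float64(357.22797311767056))
top (array([ 576.39446237, -310.42087065,    2.79875706]), np.float64(68.47187310503602))
nest top (array([479.62674849, 112.25725213,  -2.86607219]), np.float64(307.12277134061134))
nest scene (array([478.35042111, 111.74976717,  -2.87346676]), np.float64(987.9605710397391))
```

```bash
python3 - <<'E'
from h import *
a=cv2.imread('pics/top0.png');b=cv2.imread('pics/scene0.png')
P=(576.7,-309.6,2.798);N=(479.0,112,-2.87)
def pl(n):
    L=[]
    for A,M,c in((P,box(-20,20,-11,11,0,70),(0,255,0)),(P,box(20,24,-3,3,0,46),(0,0,255)),(N,box(-36,36,-28,28,26,68)[1:],(0,255,0)),(N,box(-20.8,20.8,-11.8,11.8,68,68),(0,0,255)),(N,box(-62,110,-50,84,26,26),(255,0,0)),(N,box(61,89,36,41,116,116),(255,0,255)),(N,box(61,89,-41,-36,116,116),(255,0,255))):
        for q in M:L.append((proj(n,loc(*A,q)),c))
    for th in(1.57,1.9,2.1):
        r=np.array([-np.cos(th),0,np.sin(th)])*172+[75,0,106]
        L.append((proj(n,loc(*N,[r+[0,-30,0],r+[0,30,0]])),(0,255,255)))
    return L
view(a,(190,180,70,120),5,pl('top'),'pics/o1.png');view(b,(360,105,160,220),2.7,pl('scene'),'pics/o2.png')
view(a,(385,172,30,30),13,pl('top'),'pics/o3.png');view(b,(212,162,40,48),10,pl('scene'),'pics/o4.png')
i=[cv2.imread(f'pics/o{k}.png') for k in(1,2,3,4)]
H=600;c=np.hstack([cv2.resize(j,(int(j.shape[1]*H/j.shape[0]),H)) for j in i[:2]]);cv2.imwrite('pics/oa.png',c)
c=np.hstack([cv2.resize(j,(int(j.shape[1]*400/j.shape[0]),400)) for j in i[2:]]);cv2.imwrite('pics/ob.png',c)
E
```

```text
(no output)
```

View pics/oa.png

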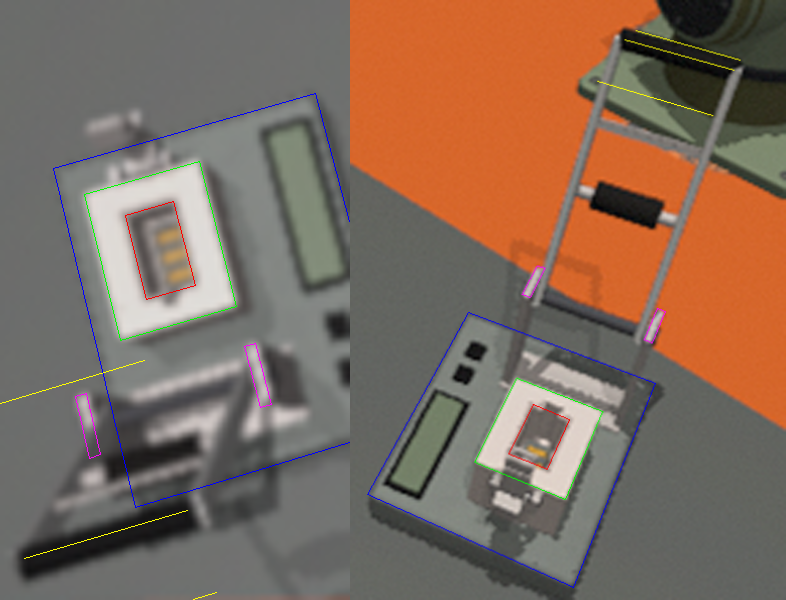

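View pics/ob.png

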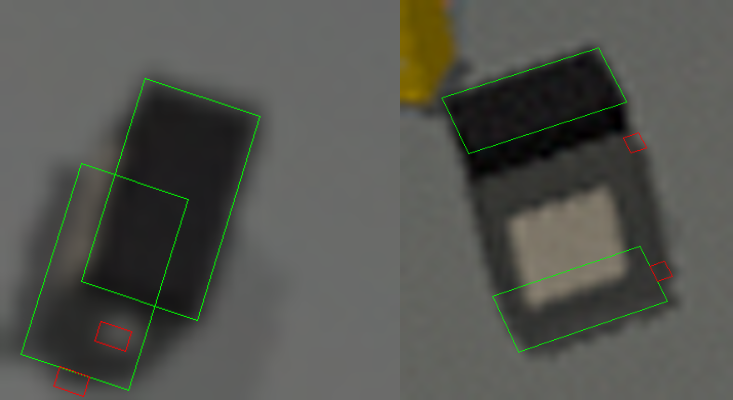

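```bash
cat > d.py <<'E'
import sys,numpy as np
from scipy.spatial.transform import Rotation as Ro
from cell import monitor
# usage: d.py x y z yaw
o=monitor.get_obs();g=np.array(list(map(float,sys.argv[1:4])));yaw=float(sys.argv[4])
R=Ro.from_euler('xyz',o['orientation']);G=Ro.from_euler('xyz',[np.pi,0,yaw])
print('pos',o['ee_pos'].round(1),'rpy',o['orientation'].round(4),'shift(now)',R.inv().apply(g-o['ee_pos']).round(2),'shift(goal axes)',G.inv().apply(g-o['ee_pos']).round(2),'turn',(R.inv()*G).as_rotvec().round(4),'F',o['contact_force'].round(2),'w',round(o['gripper_width']*91.2,2),'t',round(o['clock'],2),'j',o['joints'].round(2))
E
python3 -m jog '[[[0,0,-0.085,-8,38,0,60],[0,0,0,-8,38,0,60],[0,0,0,-8,38,0,60],[0,0,0,-8,38,0,60],[0,0,0,-8,38,0,60],[0,0,0,-8,38,0,60],[0,0,0,-8,38,0,60],[0,0,0,-8,38,0,60],[0,0,0,-8,38,0,60],[0,0,0,-8,38,0,60],[0,0,0,-8,38,0,60]]]' 20
python3 d.py 577 -310 150 1.227
```

```text
clock: 1.02
ee_pos: [609.3, 292.8, 228.3]
orientation: [-3.132, 0.008, 1.245]
contact_force: [0.9, 1.4, 0.4]
gripper_width: 0.657
pos [609.3 292.8 228.3] rpy [-3.1323  0.008   1.2454] shift(now) [-580.81  162.84   81.44] shift(goal axes) [-578.36  172.77   78.3 ] turn [-0.0092  0.0081  0.0184] F [0.9  1.41 0.39] w 59.96 t 1.02 j [ 0.43  0.49  1.31  0.    1.35 -0.81]
```

```bash
python3 -m jog '[[[0,0,0.018,-38.5,11.3,0,50],[0,0,0,-38.5,11.3,0,50],[0,0,0,-38.5,11.3,0,50],[0,0,0,-38.5,11.3,0,50],[0,0,0,-38.5,11.3,0,50],[0,0,0,-38.5,11.3,0,50],[0,0,0,-38.5,11.3,0,50],[0,0,0,-38.5,11.3,0,50],[0,0,0,-38.5,11.3,0,50],[0,0,0,-38.5,11.3,0,50],[0,0,0,-38.5,11.3,0,50],[0,0,0,-38.5,11.3,0,50]]]'
python3 d.py 577 -310 150 1.227
```

```text
clock: 2.02
ee_pos: [584.1, -204.3, 219.1]
orientation: [-3.122, 0.011, 1.228]
contact_force: [1.1, -0.0, -0.3]
gripper_width: 0.548
pos [ 584.1 -204.3  219.1] rpy [-3.122   0.0115  1.2281] shift(now) [-101.14   30.19   69.72] shift(goal axes) [-101.91   28.93   69.13] turn [-0.0196  0.0115  0.001 ] F [ 1.06 -0.03 -0.3 ] w 50.02 t 2.02 j [-0.35  0.41  1.47 -0.01  1.28 -1.57]
```

```bash
python3 -m jog '[[[-0.02,0.0115,0,-33,10,10,50],[0,0,0,-33,10,10,50],[0,0,0,-33,9,10,50],[0,0,0,-1,0,20,50],[0,0,0,0,0,15,50],[0,0,0,0,0,0,50],[0,0,0,0,0,0,50]]]'
python3 d.py 576.7 -309.6 63 1.227
```

```text
clock: 2.6
ee_pos: [573.4, -324.8, 149.1]
orientation: [3.142, 0.002, 1.216]
contact_force: [0.1, 0.7, 0.1]
gripper_width: 0.551
pos [ 573.4 -324.8  149.1] rpy [3.1415e+00 2.1000e-03 1.2157e+00] shift(now) [15.61 -2.21 86.08] shift(goal axes) [15.45 -2.03 86.11] turn [ 0.0001  0.0021 -0.0113] F [0.11 0.71 0.13] w 50.24 t 2.6 j [-0.53  0.51  1.48 -0.    1.15 -1.75]
```

```bash
python3 -m jog '[[[0,0.002,-0.011,15.6,-2.2,10,50],[0,0,0,0,0,10,50],[0,0,0,0,0,0,50],[0,0,0,0,0,0,50]]]'
python3 d.py 576.7 -309.6 63 1.227; python3 - <<'E'
from h import *
a=cams.snapshot('top')[:,:,::-1].copy();b=cams.snapshot('scene')[:,:,::-1].copy()
cv2.imwrite('pics/top1.png',a);cv2.imwrite('pics/scene1.png',b)
view(a,(360,150,80,80),5,[],'pics/o1.png');view(b,(190,110,80,110),4,[],'pics/o2.png')
i=[cv2.imread(f'pics/o{k}.png') for k in(1,2)]
cv2.imwrite('pics/g1.png',np.hstack([cv2.resize(j,(int(j.shape[1]*440/j.shape[0]),440)) for j in i]))
E
```

```text
clock: 2.93
ee_pos: [578.0, -308.7, 130.6]
orientation: [3.139, 0.001, 1.229]
contact_force: [-0.4, -0.8, 0.2]
gripper_width: 0.55
pos [ 578.  -308.7  130.6] rpy [3.1389e+00 1.0000e-03 1.2291e+00] shift(now) [-1.22 -1.12 67.57] shift(goal axes) [-1.29 -0.94 67.57] turn [0.0027 0.001  0.0021] F [-0.44 -0.8   0.2 ] w 50.12 t 2.93 j [-0.51  0.52  1.52 -0.    1.1  -1.74]
```

View pics/g1.png

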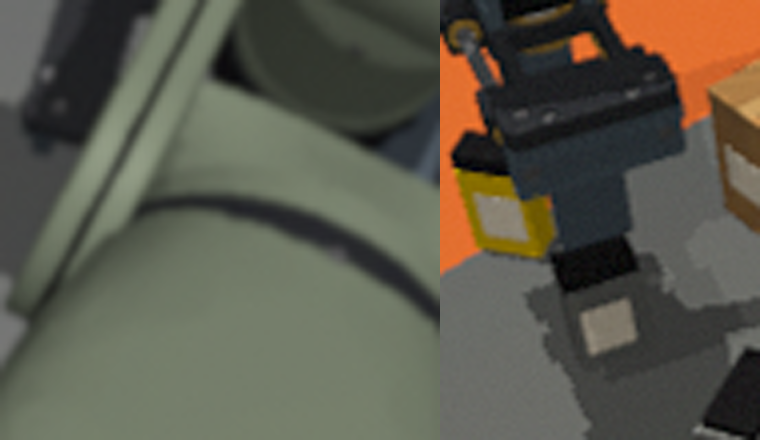

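```bash
python3 -m jog '[[[0.003,0.001,0.002,-1.2,-1.1,25,50],[0,0,0,0,0,20,50],[0,0,0,0,0,15,50],[0,0,0,0,0,7,50],[0,0,0,0,0,0,50],[0,0,0,0,0,0,50]]]'
python3 d.py 576.7 -309.6 63 1.227
```

```text
clock: 3.53
ee_pos: [580.3, -313.2, 67.9]
orientation: [3.129, 0.003, 1.226]
contact_force: [-0.0, -0.2, 0.6]
gripper_width: 0.548
pos [ 580.3 -313.2   67.9] rpy [3.1292 0.0032 1.2264] shift(now) [ 2.21 -4.71  4.79] shift(goal axes) [ 2.2  -4.64  4.86] turn [ 0.0124  0.0032 -0.0006] F [-0.02 -0.19  0.61] w 50.0 t 3.53 j [-0.51  0.58  1.59 -0.    0.96 -1.74]
```

```bash
python3 -m jog '[[[0.012,0.003,0,2.2,-4.7,4.8,50],[0,0,0,0,0,0,50],[0,0,0,0,0,0,50]]]'
python3 d.py 576.7 -309.6 63 1.227
```

```text
clock: 3.78
ee_pos: [577.8, -310.3, 65.5]
orientation: [3.138, 0.001, 1.226]
contact_force: [0.2, 0.2, 0.2]
gripper_width: 0.549
pos [ 577.8 -310.3   65.5] rpy [3.1377e+00 8.0000e-04 1.2262e+00] shift(now) [ 0.3  -1.29  2.48] shift(goal axes) [ 0.3  -1.28  2.48] turn [ 0.0039  0.0008 -0.0008] F [0.15 0.19 0.16] w 50.03 t 3.78 j [-0.51  0.58  1.59 -0.    0.97 -1.74]
```

```bash
python3 -m jog '[[[0.004,0.001,0,0.3,-1.3,2,50],[0,0,0,0,0,0,50],[0,0,0,0,0,0,30],[0,0,0,0,0,0,15],[0,0,0,0,0,0,10],[0,0,0,0,0,0,10],[0,0,0,0,0,0,10],[0,0,0,0,0,0,10],[0,0,0,0,0,0,10],[0,0,0,0,0,0,10]]]' 20
python3 d.py 576.7 -309.6 63 1.227
```

```text
clock: 4.62
ee_pos: [577.5, -310.1, 65.5]
orientation: [3.138, 0.001, 1.226]
contact_force: [-0.2, 0.4, -0.5]
gripper_width: 0.245
pos [ 577.5 -310.1   65.5] rpy [3.1384e+00 5.0000e-04 1.2265e+00] shift(now) [ 0.18 -0.95  2.5 ] shift(goal axes) [ 0.18 -0.94  2.5 ] turn [ 0.0032  0.0005 -0.0005] F [-0.19  0.37 -0.45] w 22.34 t 4.62 j [-0.51  0.58  1.59 -0.    0.97 -1.74]
```

```bash
python3 -m jog '[[[0.003,0,0,0,0,25,22],[0,0,0,0,0,-25,10],[0,0,0,0,0,-30,10],[0,0,0,0,0,-35,10],[0,0,0,0,0,-35,10],[0,0,0,0,0,-20,10],[0,0,0,0,0,0,10]]]' 2>&1 | head -0; echo skip
```

```text
skip
```

View pics/scene1.png

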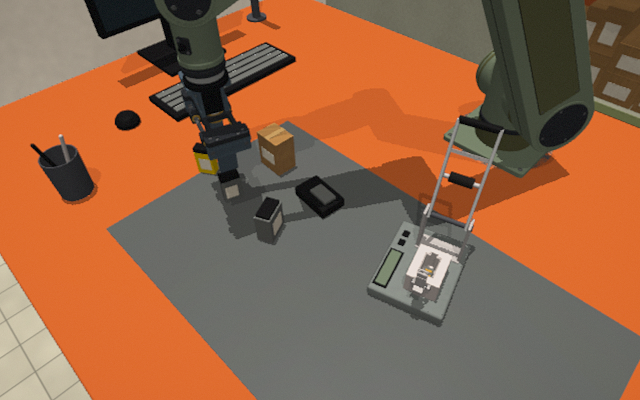

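I typed a wrong sign in the first row of that call: +25 is down. It also hid its own output, so I'm checking the state before anything else.

```bash
python3 d.py 576.7 -309.6 63 1.227
python3 - <<'E'
from h import *
b=cams.snapshot('scene')[:,:,::-1].copy();cv2.imwrite('pics/scene2.png',b)
view(b,(150,60,150,170),3.5,[],'pics/g2.png')
E
```

```text
pos [ 579.  -309.6  192.6] rpy [ 3.1399e+00 -1.5000e-03  1.2261e+00] shift(now) [ -0.99  -2.33 129.56] shift(goal axes) [ -0.79  -2.11 129.57] turn [ 0.0017 -0.0015 -0.0009] F [-0.18 -0.62 -0.29] w 22.16 t 5.2 j [-0.51  0.47  1.43  0.    1.24 -1.74]
```

View pics/g2.png

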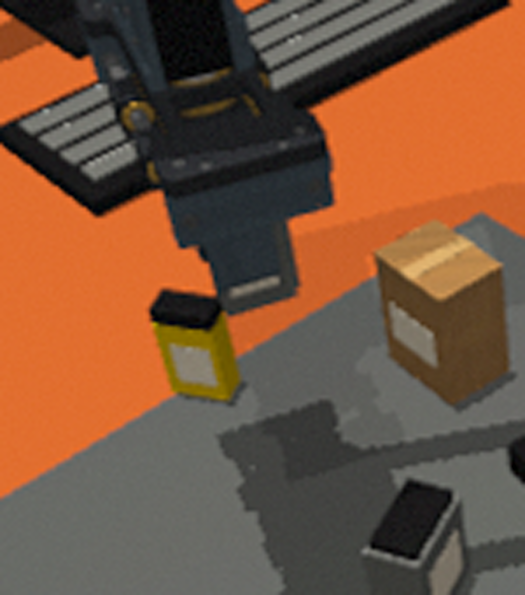

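```bash
python3 - <<'E'
from h import *
b=cv2.imread('pics/scene2.png');L=[]
yaw=1.226+np.pi/2
for dz,c in((22,(0,0,255)),(34,(0,255,0)),(40,(255,0,0))):
    L.append((proj('scene',loc(579,-309.6,yaw,[(-20,-11,192.6-dz),(20,-11,192.6-dz),(20,11,192.6-dz),(-20,11,192.6-dz)])),c))
view(b,(190,100,60,60),10,L,'pics/g3.png')
E
```

```text
(no output)
```

View pics/g3.png

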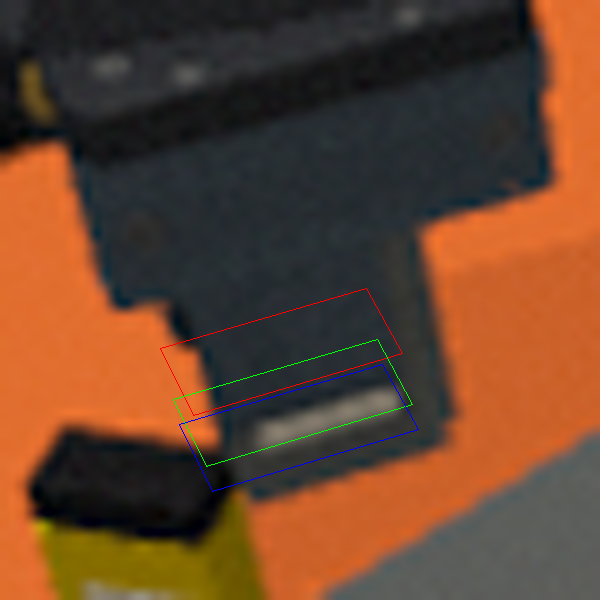

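The row did execute: the fingers slid about 22 mm down the pack before lifting, so the grip is too low. I'll set the pack back down on its spot, release, and grip again at the right height.

```bash
python3 -m jog '[[[0.002,-0.001,0,-1,-2,30,10],[0,0,0,0,0,30,10],[0,0,0,0,0,30,10],[0,0,0,0,0,25,10],[0,0,0,0,0,15,10],[0,0,0,0,0,0,10],[0,0,0,0,0,0,10]]]'
python3 d.py 577.5 -310.1 46 1.227
```

```text
clock: 5.83
ee_pos: [570.2, -306.0, 45.0]
orientation: [-3.125, -0.003, 1.226]
contact_force: [-1.7, 0.9, 25.3]
gripper_width: 0.239
pos [ 570.2 -306.    45. ] rpy [-3.1254 -0.0035  1.2258] shift(now) [-1.4   8.26 -1.14] shift(goal axes) [-1.41  8.28 -1.01] turn [-0.0162 -0.0035 -0.0012] F [-1.74  0.91 25.33] w 21.83 t 5.83 j [-0.51  0.6   1.62  0.    0.94 -1.74]
```

```bash
python3 -m jog '[[[-0.016,-0.003,0,0,0,-1.5,10],[0,0,0,0,0,0,10]]]'; python3 -m jog '[[[0,0,0,0,0,0,10]]]'
```

```text
clock: 6.0
ee_pos: [569.9, -305.9, 46.1]
orientation: [-3.141, -0.001, 1.226]
contact_force: [0.4, 0.4, -1.0]
gripper_width: 0.24
clock: 6.08
ee_pos: [569.9, -305.9, 46.4]
orientation: [-3.141, -0.001, 1.226]
contact_force: [-0.2, 0.3, -1.9]
gripper_width: 0.239
```

```bash
python3 -m jog '[[[0,0,0,0,0,0,30],[0,0,0,0,0,0,50],[0,0,0,0,0,0,50],[0,0,0,0,0,0,50],[0,0,0,0,0,-20,50],[0,0,0,0,0,-35,50],[0,0,0,0,0,-40,50],[0,0,0,10,-5,-30,50],[0,0,0,38,-12,0,50],[0,0,0,38,-12,0,50],[0,0,0,38,-12,0,50],[0,0,0,38,-12,0,50]]]'
python3 -m jog '[[[0,0,0,38,-12,0,50],[0,0,0,38,-12,0,50],[0,0,0,20,-6,0,50],[0,0,0,0,0,0,50]]]'
python3 - <<'E'
from h import *
a=cams.snapshot('top')[:,:,::-1].copy();b=cams.snapshot('scene')[:,:,::-1].copy()
cv2.imwrite('pics/top3.png',a);cv2.imwrite('pics/scene3.png',b)
view(a,(360,150,80,80),5,[],'pics/o1.png');view(b,(190,110,80,110),4,[],'pics/o2.png')
i=[cv2.imread(f'pics/o{k}.png') for k in(1,2)]
cv2.imwrite('pics/g4.png',np.hstack([cv2.resize(j,(int(j.shape[1]*440/j.shape[0]),440)) for j in i]))
E
```

```text
clock: 7.08
ee_pos: [577.5, -139.3, 180.4]
orientation: [3.133, 0.001, 1.213]
contact_force: [0.5, 0.6, -0.3]
gripper_width: 0.55
clock: 7.42
ee_pos: [582.8, -27.6, 182.3]
orientation: [3.13, -0.003, 1.218]
contact_force: [-0.4, 0.8, -0.9]
gripper_width: 0.55
```

View pics/g4.png

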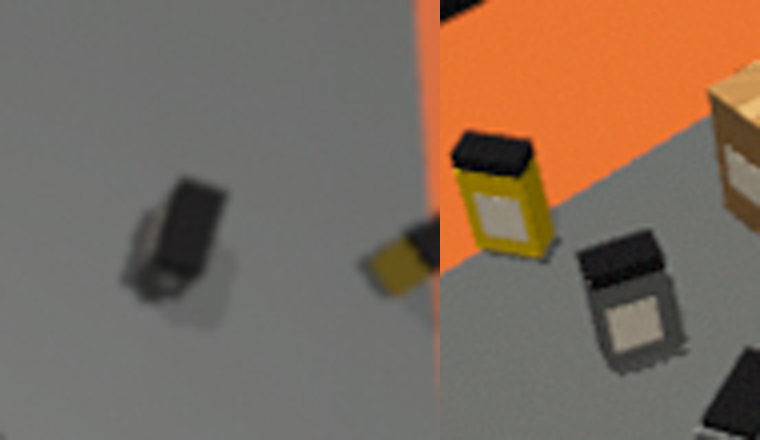

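Pack stands upright at top ≈(398,193), scene ≈(232,186), unobstructed. Re-fit it.

```bash
python3 - <<'E'
from fit import *
a=cv2.imread('pics/top3.png');b=cv2.imread('pics/scene3.png')
f=lambda *A:sum(box(*A),[])
p0=(570,-307,2.797)
P=[f(-20,20,-11,11,0,70),f(-20,20,-11,11,48,70),f(-10,10,11,11,14,34)]
s,c1=edge('scene',b,(216,166,34,40),P,p0)
t,c2=edge('top',a,(388,178,18,21),[f(-20,20,-11,11,50,70)],p0)
print(s,c1,t,c2)
m=(s+t)/2;L1=[];L2=[]
for q in box(-20,20,-11,11,0,70):L1.append((proj('top',loc(*m,q)),(0,255,0)));L2.append((proj('scene',loc(*m,q)),(0,255,0)))
view(a,(380,172,36,36),12,L1,'pics/o1.png');view(b,(212,162,40,48),9,L2,'pics/o2.png')
i=[cv2.imread(f'pics/o{k}.png') for k in(1,2)]
cv2.imwrite('pics/g5.png',np.hstack([cv2.resize(j,(int(j.shape[1]*432/j.shape[0]),432)) for j in i]))
E
python3 d.py 572 -306 63 1.227
```

```text
[ 566.75793384 -299.31374036    2.7885029 ] 365.1365489813635 [ 565.81690569 -301.62735053    2.80113224] 52.545751292291435
pos [582.8 -31.  182.2] rpy [ 3.1292e+00 -8.0000e-04  1.2164e+00] shift(now) [-261.78   83.86  119.99] shift(goal axes) [-262.58   82.54  119.16] turn [ 0.0124 -0.0008 -0.0106] F [ 0.47 -0.26  0.57] w 50.13 t 7.52 j [-0.07  0.37  1.64 -0.    1.13 -1.29]
```

View pics/g5.png

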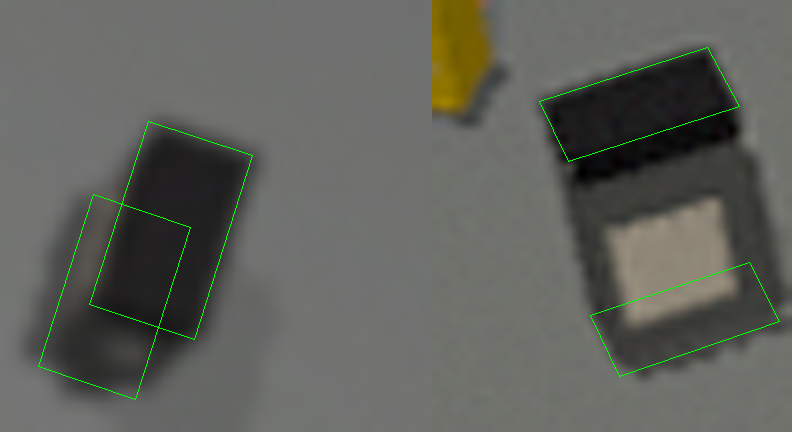

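```bash
python3 -m jog '[[[0.012,-0.001,-0.01,-37,10.7,0,50],[0,0,0,-37,10.7,0,50],[0,0,0,-37,10.7,0,50],[0,0,0,-37,10.7,0,50],[0,0,0,-37,10.7,5,50],[0,0,0,-30,9,10,50],[0,0,0,-15,4,10,50],[0,0,0,0,0,5,50],[0,0,0,0,0,0,50],[0,0,0,0,0,0,50]]]'
python3 d.py 566.3 -300.5 63 1.226
```

```text
clock: 8.35
ee_pos: [562.4, -296.9, 151.7]
orientation: [3.137, 0.006, 1.214]
contact_force: [0.2, -0.1, -0.2]
gripper_width: 0.548
pos [ 562.4 -296.9  151.7] rpy [3.137  0.006  1.2141] shift(now) [-1.51  4.51 88.77] shift(goal axes) [-2.11  4.9  88.74] turn [ 0.0046  0.0061 -0.0119] F [ 0.25 -0.06 -0.23] w 49.93 t 8.35 j [-0.5   0.47  1.54 -0.01  1.12 -1.71]
```

```bash
python3 -m jog '[[[0.005,0.006,-0.012,-1.8,4.7,25,50],[0,0,0,0,0,25,50],[0,0,0,0,0,15,50],[0,0,0,0,0,5,50],[0,0,0,0,0,0,50],[0,0,0,0,0,0,50]]]'
python3 d.py 566.3 -300.5 64 1.226
```

```text
clock: 8.85
ee_pos: [568.8, -297.5, 84.5]
orientation: [3.135, -0.0, 1.231]
contact_force: [0.4, -0.7, 0.6]
gripper_width: 0.547
pos [ 568.8 -297.5   84.5] rpy [ 3.1353e+00 -1.0000e-04  1.2307e+00] shift(now) [-3.63 -1.52 20.5 ] shift(goal axes) [-3.63 -1.38 20.51] turn [ 0.0063 -0.0001  0.0047] F [ 0.36 -0.69  0.59] w 49.91 t 8.85 j [-0.5   0.54  1.61  0.    0.99 -1.73]
```

```bash
python3 -m jog '[[[0.006,0,0.005,-3.6,-1.4,10,50],[0,0,0,0,0,8,50],[0,0,0,0,0,2,50],[0,0,0,0,0,0,50],[0,0,0,0,0,0,50]]]'
python3 d.py 566.3 -300.5 64 1.226
```

```text
clock: 9.27
ee_pos: [568.4, -300.6, 66.7]
orientation: [3.135, 0.001, 1.227]
contact_force: [0.3, 0.6, -0.6]
gripper_width: 0.553
pos [ 568.4 -300.6   66.7] rpy [3.1353e+00 9.0000e-04 1.2269e+00] shift(now) [-0.61 -2.02  2.7 ] shift(goal axes) [-0.61 -2.01  2.72] turn [0.0063 0.0009 0.0009] F [ 0.35  0.6  -0.6 ] w 50.43 t 9.27 j [-0.5   0.56  1.62  0.    0.95 -1.73]
```

```bash
python3 -m jog '[[[0.006,0.001,0,-0.7,-2.5,2.5,50],[0,0,0,0,0,0,50],[0,0,0,0,0,0,50]]]'
python3 d.py 566.3 -300.5 64 1.226
```

```text
clock: 9.52
ee_pos: [565.9, -300.7, 64.7]
orientation: [3.141, 0.0, 1.227]
contact_force: [0.2, 0.2, -0.3]
gripper_width: 0.549
pos [ 565.9 -300.7   64.7] rpy [3.1405 0.     1.2268] shift(now) [0.33 0.28 0.66] shift(goal axes) [0.33 0.28 0.66] turn [0.0011 0.     0.0008] F [ 0.25  0.18 -0.33] w 50.1 t 9.52 j [-0.51  0.56  1.63  0.    0.95 -1.73]
```

```bash
python3 -m jog '[[[0,0,0,0,0,0,35],[0,0,0,0,0,0,20],[0,0,0,0,0,0,10],[0,0,0,0,0,0,10],[0,0,0,0,0,0,10],[0,0,0,0,0,0,10],[0,0,0,0,0,0,10]]]' 25
python3 d.py 566.3 -300.5 64 1.226
```

```text
clock: 10.1
ee_pos: [566.1, -301.1, 65.2]
orientation: [3.14, 0.0, 1.227]
contact_force: [-0.2, -0.7, -0.2]
gripper_width: 0.236
pos [ 566.1 -301.1   65.2] rpy [3.1395e+00 4.0000e-04 1.2266e+00] shift(now) [ 0.61 -0.01  1.21] shift(goal axes) [ 0.61 -0.01  1.21] turn [0.0021 0.0004 0.0006] F [-0.24 -0.7  -0.2 ] w 21.56 t 10.1 j [-0.51  0.56  1.63 -0.    0.95 -1.73]
```

```bash
python3 -m jog '[[[0,0,0,0,0,-10,10],[0,0,0,0,0,-25,10],[0,0,0,0,0,-35,10],[0,0,0,0,0,-35,10],[0,0,0,0,0,-25,10],[0,0,0,0,0,0,10]]]'
python3 d.py 479 112 200 1.843
```

```text
clock: 10.6
ee_pos: [564.0, -299.6, 199.6]
orientation: [-3.135, -0.002, 1.227]
contact_force: [0.8, -1.2, -1.2]
gripper_width: 0.24
pos [ 564.  -299.6  199.6] rpy [-3.1346e+00 -1.5000e-03  1.2267e+00] shift(now) [ 358.82 -218.94    1.67] shift(goal axes) [ 4.1936e+02  2.8760e+01 -4.0000e-01] turn [-0.0063 -0.0036 -0.6163] F [ 0.84 -1.19 -1.16] w 21.88 t 10.6 j [-0.51  0.45  1.46  0.    1.24 -1.73]
```

```bash
python3 -m jog '[[[-0.006,-0.003,-0.1,29.9,-18.2,0,10],[0,0,-0.1,31.6,-15,0,10],[0,0,-0.1,33,-11.8,0,10],[0,0,-0.1,34,-8.5,0,10],[0,0,-0.1,34.6,-5,0,10],[0,0,-0.1,35,-1.6,0,10],[0,0,0,34.9,2.3,0,10],[0,0,0,34.9,2.3,0,10],[0,0,0,34.9,2.3,0,10]]]'
python3 d.py 479 112 200 1.843
```

```text
clock: 11.35
ee_pos: [493.9, 13.6, 196.0]
orientation: [-3.14, 0.005, 1.846]
contact_force: [0.8, 0.3, -1.7]
gripper_width: 0.239
pos [493.9  13.6 196. ] rpy [-3.1404  0.005   1.8456] shift(now) [98.77 12.34 -4.49] shift(goal axes) [98.82 12.09 -3.99] turn [-0.0012  0.005   0.0026] F [ 0.75  0.31 -1.66] w 21.76 t 11.35 j [ 0.01  0.22  1.81 -0.01  1.11 -1.84]
```

```bash
python3 -m jog '[[[-0.001,0.005,0.003,28,4,-2,10],[0,0,0,25,4,0,10],[0,0,0,20,3,0,10],[0,0,0,8,0,0,10],[0,0,0,0,0,0,10],[0,0,0,0,0,0,10],[0,0,0,0,0,0,10]]]'
python3 d.py 479 112 200 1.843
```

```text
clock: 11.93
ee_pos: [475.4, 103.2, 194.8]
orientation: [-3.134, -0.003, 1.851]
contact_force: [0.3, -0.6, -1.5]
gripper_width: 0.241
pos [475.4 103.2 194.8] rpy [-3.1335e+00 -2.9000e-03  1.8511e+00] shift(now) [ 7.48  5.83 -5.22] shift(goal axes) [ 7.51  5.81 -5.19] turn [-0.0081 -0.0028  0.0081] F [ 0.32 -0.61 -1.54] w 22.0 t 11.93 j [ 0.19  0.22  1.82  0.    1.11 -1.66]
```

```bash
python3 -m jog '[[[-0.008,-0.003,0.008,7.5,5.9,8,10],[0,0,0,0,0,10,10],[0,0,0,0,0,5,10],[0,0,0,0,0,0,10],[0,0,0,0,0,0,10]]]'
python3 d.py 479 112 165 1.843
python3 - <<'E'
from h import *
a=cams.snapshot('top')[:,:,::-1].copy();b=cams.snapshot('scene')[:,:,::-1].copy()
cv2.imwrite('pics/top4.png',a);cv2.imwrite('pics/scene4.png',b)
o=monitor.get_obs();x,y,z=o['ee_pos'];yaw=o['orientation'][2]+np.pi/2
L=[(proj('scene',loc(x,y,yaw,q)),(0,255,0)) for q in box(-20,20,-11,11,z-65,z+5)]
L+=[(proj('scene',loc(479,112,-2.87,q)),(0,0,255)) for q in box(-20.8,20.8,-11.8,11.8,68,68)]
view(b,(370,150,110,150),4,L,'pics/g6.png')
view(b,(280,0,300,320),1.8,[],'pics/g7.png')
E
```

```text
clock: 12.35
ee_pos: [479.6, 106.7, 169.8]
orientation: [-3.14, 0.003, 1.837]
contact_force: [0.3, 0.1, -1.2]
gripper_width: 0.239
pos [479.6 106.7 169.8] rpy [-3.1398e+00  2.5000e-03  1.8375e+00] shift(now) [5.32 0.85 4.78] shift(goal axes) [5.3  0.87 4.8 ] turn [-0.0018  0.0025 -0.0055] F [ 0.31  0.1  -1.16] w 21.83 t 12.35 j [ 0.2   0.25  1.85 -0.    1.05 -1.64]
```

View pics/g6.png

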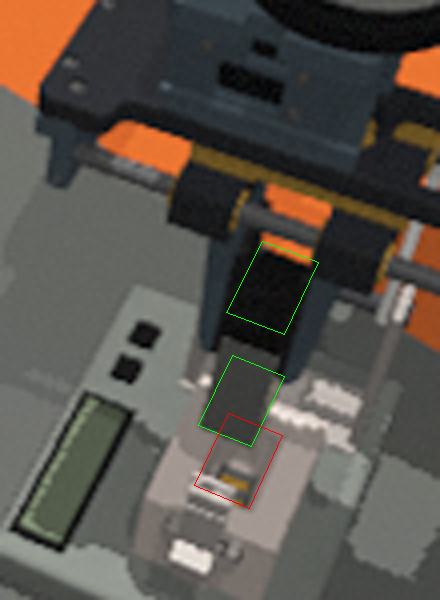

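View pics/g7.png

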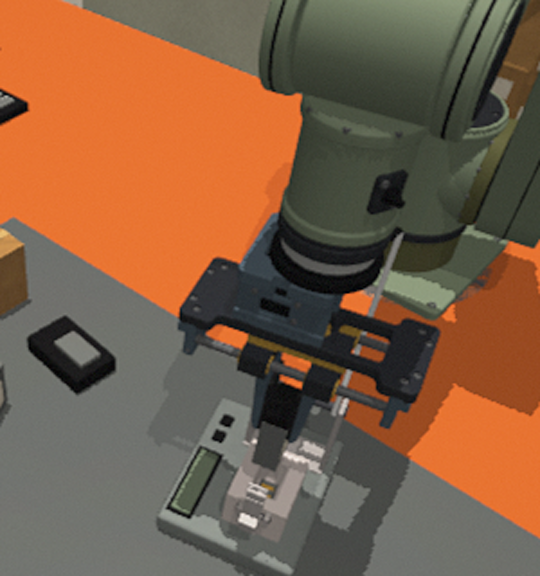

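```bash
python3 - <<'E'
from h import *
b=cv2.imread('pics/scene4.png')
o=monitor.get_obs();x,y,z=o['ee_pos'];yaw=o['orientation'][2]+np.pi/2;print(x,y,z,yaw)
L=[(proj('scene',loc(x,y,yaw,q)),(0,255,0)) for q in box(-20,20,-11,11,z-65,z+5)]
L+=[(proj('scene',loc(x,y,yaw,[(-20,-11,z-17),(-20,11,z-17)])),(0,255,255))]
view(b,(410,205,60,75),8,L,'pics/g8.png')
E
```

```text
479.7584219275133 106.92193893414536 170.1601963944411 3.408318158189424
```

View pics/g8.png

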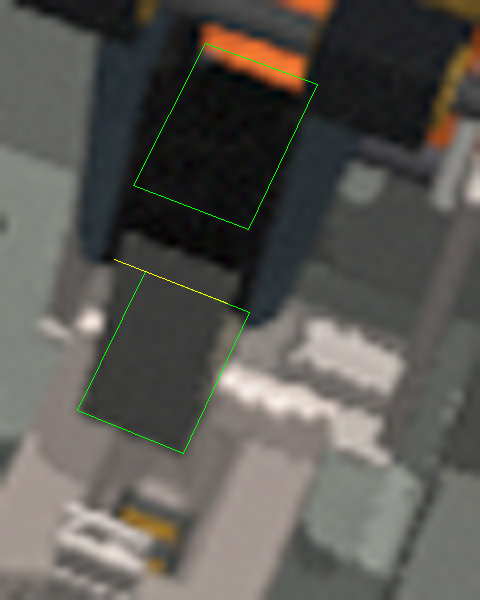

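```bash
python3 - <<'E'
from h import *
b=cv2.imread('pics/scene4.png')
g=np.clip(b.astype(float)*2.2,0,255).astype(np.uint8)
view(g,(412,225,45,42),13,[],'pics/g9.png')
E
```

```text
(no output)
```

View pics/g9.png

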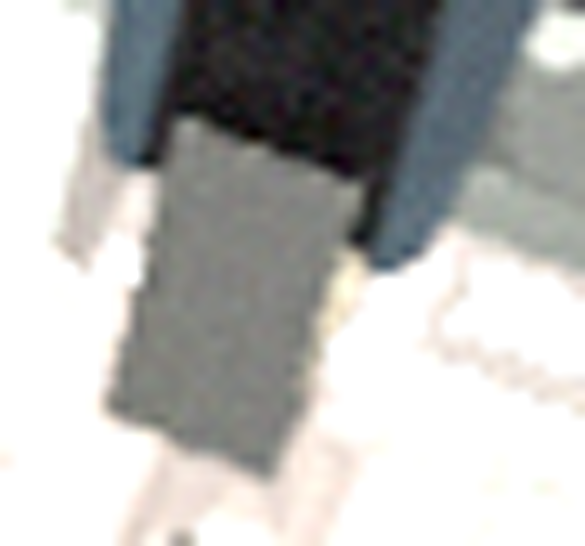

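```bash
python3 - <<'E'
from h import *
from scipy.optimize import least_squares
from scipy.spatial.transform import Rotation as Ro
obs=np.array([[419.6,256.0],[432.3,261.0],[425.3,233.6],[439.3,238.7]])
T=np.array([479.7,106.9,170.1]);yaw=3.408
def P(p,hb):
    # tilt about pack y through grasp point (z=TCP-3); dx,dz,dy slide in pack frame
    dx,dy,dz,tl=p
    q=np.array([(-20,11,-65),(-20,-11,-65),(-20,11,-65+hb),(-20,-11,-65+hb)],float)
    # which corner is left in image is decided by projection
    q=Ro.from_euler('y',tl).apply(q+[dx,dy,dz+3])-[0,0,3]
    w=loc(0,0,yaw,q)+T;uv=proj('scene',w)
    for i in(0,2):
        if uv[i,0]>uv[i+1,0]:uv[[i,i+1]]=uv[[i+1,i]]
    return uv
for hb in(48.5,50,52,55):
    for free in ('tilt','notilt'):
        f=lambda p:np.r_[(P(p if free=='tilt' else np.r_[p[:3],0],hb)-obs).ravel(),np.array(p)*[.05,.05,.05,.5]]
        r=least_squares(f,np.zeros(4));print(hb,free,r.x.round(3),(P(r.x,hb)-obs).round(1).ravel())
# original standing picture: band bottom on +y face
E
```

```text
48.5 tilt [ 5.452 -0.386  1.55   0.143] [-0.5 -0.3  0.2  0.1  0.1 -0.1  0.2  0.3]
48.5 notilt [-12.838  -2.304  20.6     0.   ] [-0.  -1.6  1.  -1.  -0.8  1.  -0.2  1.5]
50 tilt [ 4.981 -0.315  0.622  0.113] [-0.4 -0.3  0.2  0.2  0.1 -0.1  0.1  0.3]
50 notilt [-10.295  -1.942  16.638   0.   ] [-0.  -1.3  0.9 -0.8 -0.7  0.7 -0.2  1.3]
52 tilt [ 4.318 -0.238 -0.541  0.077] [-0.3 -0.3  0.3  0.2 -0.  -0.2  0.1  0.2]
52 notilt [-6.787 -1.442 11.204  0.   ] [-0.1 -1.   0.8 -0.5 -0.5  0.4 -0.1  0.9]
55 tilt [ 3.292 -0.151 -2.147  0.029] [-0.2 -0.2  0.3  0.2 -0.1 -0.2 -0.   0.2]
55 notilt [-1.311 -0.662  2.783  0.   ] [-0.1 -0.5  0.5 -0.  -0.3  0.  -0.1  0.5]
```

```bash
python3 - <<'E'
from h import *
for hb in(46,48,50,52,54,56):
    uv=proj('scene',loc(577,-309,2.796,[(-20,11,hb),(20,11,hb),(-20,11,0),(20,11,0),(-20,11,70),(20,11,70)]))
    print(hb,((uv-[212,162]+.5)*14).round(0).tolist())
b=cv2.imread('pics/scene0.png')
g=np.clip(b.astype(float)*2.2,0,255).astype(np.uint8)
view(g,(212,162,40,48),12,[],'pics/g10.png')
E
```

```text
46 [[102.0, 285.0], [360.0, 202.0], [157.0, 500.0], [405.0, 417.0], [72.0, 167.0], [335.0, 83.0]]
48 [[100.0, 276.0], [358.0, 192.0], [157.0, 500.0], [405.0, 417.0], [72.0, 167.0], [335.0, 83.0]]
50 [[97.0, 266.0], [356.0, 182.0], [157.0, 500.0], [405.0, 417.0], [72.0, 167.0], [335.0, 83.0]]
52 [[95.0, 256.0], [354.0, 172.0], [157.0, 500.0], [405.0, 417.0], [72.0, 167.0], [335.0, 83.0]]
54 [[92.0, 246.0], [352.0, 163.0], [157.0, 500.0], [405.0, 417.0], [72.0, 167.0], [335.0, 83.0]]
56 [[90.0, 237.0], [350.0, 153.0], [157.0, 500.0], [405.0, 417.0], [72.0, 167.0], [335.0, 83.0]]
```

View pics/g10.png

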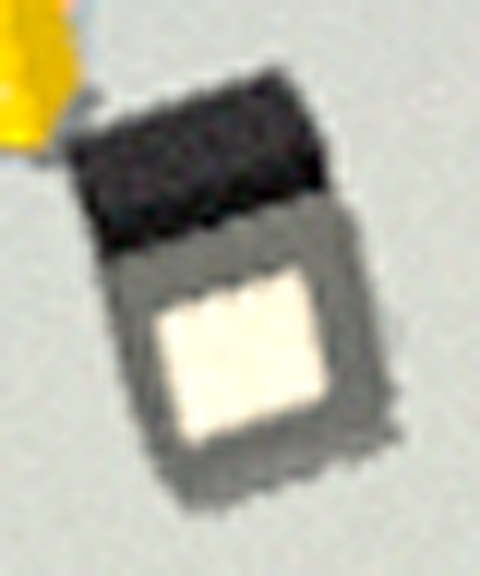

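```bash
python3 - <<'E'
from h import *
for hb in(46,48,50,52,54,56):
    uv=proj('scene',loc(577,-309,2.796,[(-20,-11,hb),(20,-11,hb),(-20,-11,0),(20,-11,0),(-20,-11,70),(20,-11,70)]))
    print(hb,((uv-[212,162]+.5)*12).round(0).tolist())
E
```

```text
46 [[125.0, 325.0], [349.0, 252.0], [171.0, 509.0], [387.0, 436.0], [100.0, 224.0], [328.0, 150.0]]
48 [[123.0, 317.0], [347.0, 243.0], [171.0, 509.0], [387.0, 436.0], [100.0, 224.0], [328.0, 150.0]]
50 [[121.0, 309.0], [346.0, 235.0], [171.0, 509.0], [387.0, 436.0], [100.0, 224.0], [328.0, 150.0]]
52 [[119.0, 300.0], [344.0, 226.0], [171.0, 509.0], [387.0, 436.0], [100.0, 224.0], [328.0, 150.0]]
54 [[117.0, 292.0], [342.0, 218.0], [171.0, 509.0], [387.0, 436.0], [100.0, 224.0], [328.0, 150.0]]
56 [[115.0, 284.0], [340.0, 210.0], [171.0, 509.0], [387.0, 436.0], [100.0, 224.0], [328.0, 150.0]]
```

```bash
python3 - <<'E'
from fit import *
f=lambda *A:sum(box(*A),[])
for k,p0,r1,r2 in((0,(577,-309,2.797),(214,168,34,38),(390,174,18,21)),(3,(566,-300.5,2.797),(216,166,34,40),(388,178,18,21))):
    a=cv2.imread(f'pics/top{k}.png');b=cv2.imread(f'pics/scene{k}.png')
    for z in(56,58,60,62,64):
        P=[f(-20,20,-11,11,0,70),f(-20,20,-11,11,z,70),f(-12,12,-11,-11,16,44)]
        s,c1=edge('scene',b,r1,P,p0)
        t,c2=edge('top',a,r2,[f(-20,20,-11,11,0,70),f(-20,20,-11,11,z,70)],p0)
        print(k,z,s.round(3),round(c1,1),t.round(3),round(c2,1))
E
```

```text
0 56 [ 576.924 -309.358    2.733] 161.0 [ 576.417 -310.497    2.82 ] 46.5
0 58 [ 576.946 -309.512    2.754] 152.4 [ 576.247 -310.472    2.821] 46.1
0 60 [ 577.164 -309.258    2.757] 143.2 [ 576.309 -310.475    2.822] 46.1
0 62 [ 577.378 -308.844    2.75 ] 142.6 [ 576.1   -310.408    2.834] 46.5
0 64 [ 577.255 -308.735    2.758] 154.8 [ 576.047 -310.345    2.836] 47.8
3 56 [ 566.299 -300.694    2.718] 160.7 [ 566.047 -301.75     2.808] 37.7
3 58 [ 566.35  -300.631    2.717] 150.9 [ 565.895 -301.647    2.797] 37.0
3 60 [ 566.559 -300.44     2.723] 141.7 [ 565.85  -301.755    2.804] 36.7
3 62 [ 566.756 -300.224    2.74 ] 143.1 [ 565.885 -301.586    2.797] 36.9
3 64 [ 566.886 -299.883    2.733] 158.6 [ 565.85  -301.596    2.8  ] 38.3
```

```bash
python3 - <<'E'
from h import *
from scipy.optimize import least_squares
from scipy.spatial.transform import Rotation as Ro
obs=np.array([[419.6,256.0],[432.3,261.0],[425.3,233.6],[439.3,238.7]])
T=np.array([479.7,106.9,170.1]);yaw=3.408
def P(p,hb):
    dx,dy,dz,tl=p
    q=np.array([(-20,11,-65),(-20,-11,-65),(-20,11,-65+hb),(-20,-11,-65+hb)],float)
    q=Ro.from_euler('y',tl).apply(q+[dx,dy,dz+3])-[0,0,3]
    uv=proj('scene',loc(0,0,yaw,q)+T)
    return uv[[1,0,3,2]] if uv[0,0]>uv[1,0] else uv
for hb in(58,60,62):
    print(hb,'pred',P([0,0,0,0],hb).round(1).tolist())
    for m in([1,1,1,1],[1,1,1,0],[1,1,0,1],[1,1,0,0]):
        m=np.array(m)
        r=least_squares(lambda p:np.r_[(P(p*m,hb)-obs).ravel(),p*[.05,.05,.05,.5]],np.zeros(4));print(hb,(r.x*m).round(3),(P(r.x*m,hb)-obs).round(1).ravel())
E
```

```text
58 pred [[419.1, 255.8], [432.4, 261.2], [424.9, 232.8], [439.1, 238.3]]
58 [ 2.263 -0.091 -3.612 -0.012] [-0.1 -0.1  0.4  0.3 -0.2 -0.3 -0.1  0.1]
58 [ 4.371  0.148 -5.898  0.   ] [-0.1  0.   0.3  0.4 -0.1 -0.4 -0.1 -0. ]
58 [-0.643 -0.488  0.    -0.017] [-0.1 -0.1  0.5  0.3 -0.3 -0.3 -0.1  0.1]
58 [-0.365 -0.522  0.     0.   ] [-0.2  0.1  0.4  0.5 -0.2 -0.5  0.  -0.1]
60 pred [[419.1, 255.8], [432.4, 261.2], [425.1, 231.9], [439.3, 237.4]]
60 [ 1.589 -0.063 -4.526 -0.038] [-0.  -0.1  0.5  0.3 -0.3 -0.3 -0.2  0.1]
60 [  8.249   0.701 -11.8     0.   ] [-0.2  0.3  0.2  0.7  0.  -0.6 -0.  -0.3]
60 [-1.861 -0.551  0.    -0.043] [-0.  -0.1  0.5  0.3 -0.4 -0.3 -0.1  0.1]
60 [-1.227 -0.64   0.     0.   ] [-0.4  0.5  0.2  1.  -0.1 -1.   0.2 -0.5]
62 pred [[419.1, 255.8], [432.4, 261.2], [425.3, 231.1], [439.6, 236.6]]
62 [ 0.929 -0.043 -5.396 -0.061] [ 0.1 -0.1  0.5  0.3 -0.4 -0.3 -0.2  0.1]
62 [ 12.185   1.262 -17.775   0.   ] [-0.2  0.6  0.   0.9  0.1 -0.9 -0.  -0.6]
62 [-2.981 -0.615  0.    -0.067] [ 0.  -0.1  0.6  0.4 -0.4 -0.4 -0.2  0.1]
62 [-2.092 -0.758  0.     0.   ] [-0.5  0.9  0.1  1.4  0.  -1.4  0.3 -0.9]
```

```bash
python3 -m jog '[[[-0.002,0.0025,-0.0055,5.2,0.5,8,10],[0,0,0,0,0,8,10],[0,0,0,0,0,3,10],[0,0,0,0,0,0,10],[0,0,0,0,0,0,10]]]'
python3 d.py 479 112 140 1.8425
```

```text
clock: 12.87
ee_pos: [479.1, 112.3, 149.7]
orientation: [3.139, -0.0, 1.843]
contact_force: [-0.2, 0.4, -0.9]
gripper_width: 0.243
pos [479.1 112.3 149.7] rpy [ 3.1394e+00 -2.0000e-04  1.8434e+00] shift(now) [-0.26 -0.17  9.69] shift(goal axes) [-0.26 -0.15  9.69] turn [ 0.0022 -0.0002  0.0009] F [-0.18  0.39 -0.88] w 22.17 t 12.87 j [ 0.21  0.27  1.88  0.    0.99 -1.64]
```

```bash
python3 -m jog '[[[0.002,0,0.001,-0.2,-0.2,5,10],[0,0,0,0,0,4,10],[0,0,0,0,0,0,10],[0,0,0,0,0,0,10]]]'
python3 d.py 479 112 133 1.8425
```

```text
clock: 13.2
ee_pos: [479.1, 112.2, 139.9]
orientation: [3.141, -0.0, 1.843]
contact_force: [0.4, -0.9, -1.2]
gripper_width: 0.241
pos [479.1 112.2 139.9] rpy [ 3.1412e+00 -1.0000e-04  1.8426e+00] shift(now) [-0.12 -0.14  6.9 ] shift(goal axes) [-0.12 -0.14  6.9 ] turn [ 0.0004 -0.0001  0.0001] F [ 0.45 -0.92 -1.23] w 21.99 t 13.2 j [ 0.21  0.28  1.89  0.    0.97 -1.64]
```

```bash
python3 - <<'E'
from h import *
b=cams.snapshot('scene')[:,:,::-1].copy();cv2.imwrite('pics/scene5.png',b)
L=[(proj('scene',loc(479,112,-2.87,q)),(0,0,255)) for q in box(-20.8,20.8,-11.8,11.8,68,68)]
view(np.clip(b*1.6,0,255).astype(np.uint8),(405,220,60,75),8,L,'pics/g11.png')
E
python3 -m jog '[[[0,0,0,0,0,4,10],[0,0,0,0,0,2,10],[0,0,0,0,0,0,10]]]';python3 d.py 479 112 133 1.8425
```

```text
clock: 13.5
ee_pos: [479.4, 112.2, 133.7]
orientation: [3.14, -0.0, 1.843]
contact_force: [0.2, -0.5, -0.4]
gripper_width: 0.24
pos [479.4 112.2 133.7] rpy [ 3.1402e+00 -1.0000e-04  1.8426e+00] shift(now) [-0.11 -0.42  0.7 ] shift(goal axes) [-0.11 -0.42  0.7 ] turn [ 0.0014 -0.0001  0.0001] F [ 0.21 -0.53 -0.41] w 21.93 t 13.5 j [ 0.21  0.28  1.9   0.    0.95 -1.64]
```

View pics/g11.png

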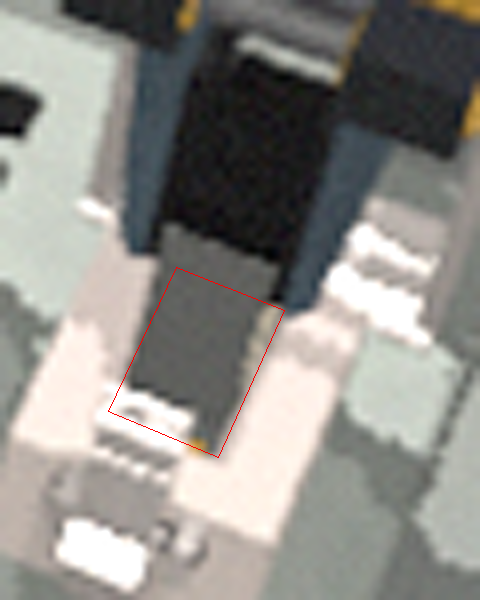

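```bash
python3 -m jog '[[[0.001,0,0,-0.1,-0.3,2,10],[0,0,0,0,0,2,10],[0,0,0,0,0,0,10]]]';python3 d.py 479 112 133 1.8425
```

```text
clock: 13.75
ee_pos: [479.2, 112.0, 131.9]
orientation: [3.141, 0.0, 1.843]
contact_force: [-0.7, 0.1, -1.0]
gripper_width: 0.237
pos [479.2 112.  131.9] rpy [3.1405 0.     1.8427] shift(now) [ 0.03 -0.19 -1.13] shift(goal axes) [ 0.03 -0.19 -1.13] turn [0.0011 0.     0.0002] F [-0.7   0.07 -1.03] w 21.63 t 13.75 j [ 0.21  0.29  1.9   0.    0.95 -1.64]
```

```bash
python3 -m jog '[[[0.001,0,0,0,-0.2,3,10],[0,0,0,0,0,2,10],[0,0,0,0,0,0,10]]]';python3 -m jog '[[[0,0,0,0,0,3,10],[0,0,0,0,0,2,10],[0,0,0,0,0,0,10]]]';python3 d.py 479 112 133 1.8425
```

```text
clock: 14.0
ee_pos: [479.2, 112.0, 132.1]
orientation: [3.139, 0.0, 1.843]
contact_force: [-0.7, -0.2, -1.9]
gripper_width: 0.242
clock: 14.25
ee_pos: [479.3, 112.0, 132.2]
orientation: [3.136, 0.0, 1.843]
contact_force: [-0.9, -0.7, -1.3]
gripper_width: 0.239
pos [479.3 112.  132.2] rpy [3.1360e+00 5.0000e-04 1.8429e+00] shift(now) [ 0.12 -0.24 -0.83] shift(goal axes) [ 0.12 -0.25 -0.82] turn [0.0056 0.0005 0.0004] F [-0.95 -0.67 -1.32] w 21.78 t 14.25 j [ 0.21  0.28  1.91 -0.    0.95 -1.64]
```

```bash
python3 -m jog '[[[0.005,0,0,0,0,4,10]]]';python3 d.py 479 112 133 1.8425; python3 -m jog '[[[0,0,0,0,0,4,10]]]';python3 - <<'E'
from cell import monitor
o=monitor.get_obs();print(o['contact_force'],o['wrist_torque'],o['ee_pos'],o['orientation'])
E
```

```text
clock: 14.33
ee_pos: [479.6, 112.0, 130.8]
orientation: [3.139, 0.001, 1.843]
contact_force: [-9.9, -1.8, 35.6]
gripper_width: 0.24
pos [479.6 112.  130.8] rpy [3.1391e+00 7.0000e-04 1.8430e+00] shift(now) [ 0.15 -0.59 -2.16] shift(goal axes) [ 0.15 -0.6  -2.16] turn [0.0025 0.0007 0.0005] F [-9.94 -1.79 35.59] w 21.91 t 14.33 j [ 0.21  0.29  1.91 -0.    0.95 -1.64]
clock: 14.42
ee_pos: [479.7, 112.0, 130.5]
orientation: [3.138, 0.001, 1.843]
contact_force: [-14.2, -2.9, 41.8]
gripper_width: 0.239
[-14.17106783  -2.9132241   41.79533969] [-0.40320249  2.30504851  0.0174222 ] [479.72553925 112.01419321 130.48419665] [3.13816409e+00 7.83463092e-04 1.84296869e+00]
```

```bash
python3 -m jog '[[[0,0,0,0,0,-4,10],[0,0,0,0,0,-2,10]]]';python3 -m jog '[[[0.002,0,0,0,-2,0,10],[0,0,0,0,0,0,10],[0,0,0,0,0,0,10]]]'; python3 d.py 477 111.5 133 1.8425
```

```text
clock: 14.58
ee_pos: [480.3, 112.2, 137.8]
orientation: [3.135, 0.001, 1.843]
contact_force: [-0.5, 0.3, -1.4]
gripper_width: 0.239
clock: 14.83
ee_pos: [478.3, 111.6, 136.4]
orientation: [3.138, 0.001, 1.843]
contact_force: [0.4, -0.2, -0.7]
gripper_width: 0.242
pos [478.3 111.6 136.4] rpy [3.1378e+00 1.0000e-03 1.8430e+00] shift(now) [ 0.28 -1.32  3.41] shift(goal axes) [ 0.27 -1.31  3.41] turn [0.0038 0.0009 0.0005] F [ 0.43 -0.24 -0.7 ] w 22.05 t 14.83 j [ 0.21  0.28  1.9  -0.    0.96 -1.64]
```

```bash
python3 -m jog '[[[0.004,0.001,0,0.2,-1.3,1.5,10],[0,0,0,0,0,1.5,10]]]';python3 -m jog '[[[0.0,0,0,0,0,2.5,10]]]';python3 -m jog '[[[0.0,0,0,0,0,2.5,10]]]';python3 -m jog '[[[0.0,0,0,0,0,2.5,10]]]'; python3 d.py 477 111.5 133 1.8425
```

```text
clock: 15.0
ee_pos: [476.5, 111.3, 132.1]
orientation: [-3.139, -0.0, 1.843]
contact_force: [-0.1, -0.2, -1.5]
gripper_width: 0.239
clock: 15.08
ee_pos: [476.7, 111.2, 129.2]
orientation: [-3.139, 0.0, 1.843]
contact_force: [1.0, -1.0, -0.9]
gripper_width: 0.238
clock: 15.17
ee_pos: [476.8, 111.2, 126.2]
orientation: [-3.139, 0.0, 1.843]
contact_force: [0.1, -0.4, -0.6]
gripper_width: 0.24
clock: 15.25
ee_pos: [476.9, 111.2, 123.2]
orientation: [-3.139, 0.0, 1.843]
contact_force: [0.6, -0.1, -0.6]
gripper_width: 0.243
pos [476.9 111.2 123.2] rpy [-3.1390e+00  2.0000e-04  1.8432e+00] shift(now) [ 0.27  0.18 -9.79] shift(goal axes) [ 0.27  0.21 -9.79] turn [-0.0026  0.0002  0.0007] F [ 0.62 -0.06 -0.64] w 22.18 t 15.25 j [ 0.21  0.29  1.92 -0.    0.93 -1.64]
```

```bash
python3 -m jog '[[[-0.002,0,0,0,0,2.5,10],[0,0,0,0,0,2.5,10]]]';python3 -m jog '[[[0.0,0,0,0,0,2.5,10],[0,0,0,0,0,2.5,10]]]';python3 -m jog '[[[0.0,0,0,0,0,2.5,10]]]'; python3 d.py 477 111.5 133 1.8425
```

```text
clock: 15.42
ee_pos: [476.8, 111.2, 117.3]
orientation: [-3.141, 0.0, 1.843]
contact_force: [0.7, -0.2, -1.3]
gripper_width: 0.243
clock: 15.58
ee_pos: [476.9, 111.2, 111.7]
orientation: [-3.141, 0.0, 1.843]
contact_force: [0.9, -0.4, -0.8]
gripper_width: 0.242
clock: 15.67
ee_pos: [476.9, 111.2, 108.9]
orientation: [-3.141, 0.0, 1.843]
contact_force: [0.2, 0.0, -1.1]
gripper_width: 0.242
pos [476.9 111.2 108.9] rpy [-3.1408e+00  1.0000e-04  1.8432e+00] shift(now) [  0.27   0.18 -24.1 ] shift(goal axes) [  0.27   0.2  -24.1 ] turn [-0.0008  0.0001  0.0007] F [ 0.16  0.02 -1.06] w 22.07 t 15.67 j [ 0.21  0.31  1.94 -0.    0.89 -1.64]
```

```bash
python3 -m jog '[[[0,0,0,0,0,2,10]]]';python3 -m jog '[[[0.0,0,0,0,0,1.5,10]]]';python3 -m jog '[[[0.0,0,0,0,0,1,10]]]'; python3 d.py 477 111.5 133 1.8425
```

```text
clock: 15.75
ee_pos: [476.9, 111.2, 106.6]
orientation: [-3.141, 0.0, 1.843]
contact_force: [1.0, 1.0, -0.8]
gripper_width: 0.243
clock: 15.83
ee_pos: [476.9, 111.2, 104.8]
orientation: [-3.141, 0.0, 1.843]
contact_force: [0.6, 0.5, -1.1]
gripper_width: 0.238
clock: 15.92
ee_pos: [476.9, 111.2, 103.7]
orientation: [-3.141, 0.0, 1.843]
contact_force: [-0.0, -0.8, -1.6]
gripper_width: 0.241
pos [476.9 111.2 103.7] rpy [-3.1408e+00  1.0000e-04  1.8432e+00] shift(now) [  0.27   0.14 -29.35] shift(goal axes) [  0.27   0.16 -29.35] turn [-0.0008  0.0001  0.0007] F [-0.01 -0.82 -1.65] w 21.94 t 15.92 j [ 0.21  0.32  1.94 -0.    0.88 -1.64]
```

Next: 1 mm more, watching for the contact plate.

```bash
python3 -m jog '[[[0,0,0,0,0,1,10]]]';python3 -m jog '[[[0.0,0,0,0,0,1,10]]]';python3 d.py 477 111.5 133 1.8425
```

```text
clock: 16.0
ee_pos: [477.0, 111.2, 102.6]
orientation: [-3.141, 0.0, 1.843]
contact_force: [-0.4, 0.2, 1.0]
gripper_width: 0.239
clock: 16.08
ee_pos: [477.0, 111.2, 102.1]
orientation: [-3.141, 0.0, 1.843]
contact_force: [-1.8, -0.7, 8.6]
gripper_width: 0.239
pos [477.  111.2 102.1] rpy [-3.1409e+00  1.0000e-04  1.8432e+00] shift(now) [ 2.700e-01  2.000e-02 -3.087e+01] shift(goal axes) [  0.28   0.04 -30.87] turn [-0.0007  0.0001  0.0007] F [-1.84 -0.72  8.57] w 21.79 t 16.08 j [ 0.21  0.32  1.95 -0.    0.88 -1.64]
```

```bash
python3 -m jog '[[[0,0,0,0,0,0,23],[0,0,0,0,0,0,28],[0,0,0,0,0,0,40],[0,0,0,0,0,0,44],[0,0,0,0,0,0,44],[0,0,0,0,0,0,44]]]';python3 -m jog '[[[0,0,0,0,0,-15,44],[0,0,0,0,0,-25,44],[0,0,0,0,0,-35,44],[0,0,0,0,0,-35,44],[0,0,0,0,0,-20,44],[0,0,0,0,0,0,44]]]'
python3 - <<'E'
from h import *
b=cams.snapshot('scene')[:,:,::-1].copy();cv2.imwrite('pics/scene6.png',b)
print(monitor.get_obs()['ee_pos'])
L=[(proj('scene',loc(478.,111.7,-2.87,q)),(0,0,255)) for q in box(-20,20,-11,11,108,108)]
v=np.clip(b*1.3,0,255).astype(np.uint8)
view(v,(380,100,120,200),3,L,'pics/g12.png')
E
```

```text
clock: 16.58
ee_pos: [477.0, 111.4, 102.6]
orientation: [-3.141, -0.0, 1.843]
contact_force: [-0.4, -0.6, 0.2]
gripper_width: 0.482
clock: 17.08
ee_pos: [475.3, 111.0, 235.7]
orientation: [-3.133, -0.001, 1.843]
contact_force: [1.1, -0.1, 1.8]
gripper_width: 0.481
[474.61035487 110.88759392 234.12516447]
```

View pics/g12.png

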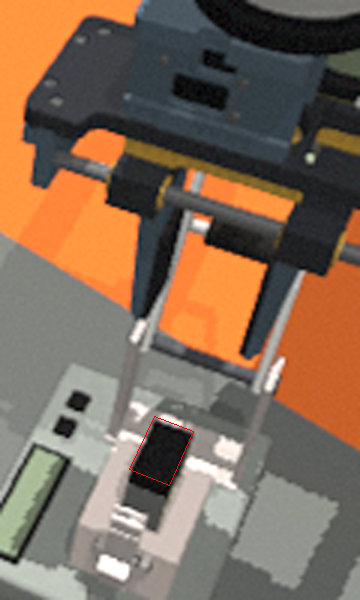

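```bash
python3 -m jog '[[[-0.008,-0.001,0,0,0,-30,20],[0,0,0,0,0,-30,0],[0,0,0,0,0,-30,0],[0,0,0,0,0,-15,0],[0,0,0,0,0,0,0],[0,0,0,0,0,0,0]]]' 10
python3 d.py 322 68 330 1.8425
python3 - <<'E'
from h import *
a=cams.snapshot('top')[:,:,::-1].copy();b=cams.snapshot('scene')[:,:,::-1].copy()
cv2.imwrite('pics/top7.png',a);cv2.imwrite('pics/scene7.png',b)
view(b,(330,0,220,310),1.9,[],'pics/o1.png');view(a,(120,120,180,220),2.7,[],'pics/o2.png')
i=[cv2.imread(f'pics/o{k}.png') for k in(1,2)]
cv2.imwrite('pics/g13.png',np.hstack([cv2.resize(j,(int(j.shape[1]*560/j.shape[0]),560)) for j in i])[:,:800])
E
```

```text
clock: 17.63
ee_pos: [471.5, 110.2, 333.3]
orientation: [-3.121, -0.001, 1.843]
contact_force: [0.4, -0.1, -0.8]
gripper_width: 0.075
pos [471.5 110.2 333.3] rpy [-3.1208e+00 -1.2000e-03  1.8428e+00] shift(now) [  -0.53 -155.21    6.53] shift(goal axes) [  -0.58 -155.31    3.31] turn [-0.0208 -0.0012  0.0003] F [ 0.43 -0.13 -0.8 ] w 6.87 t 17.63 j [ 0.21  0.14  1.57 -0.    1.46 -1.64]
```

View pics/g13.png

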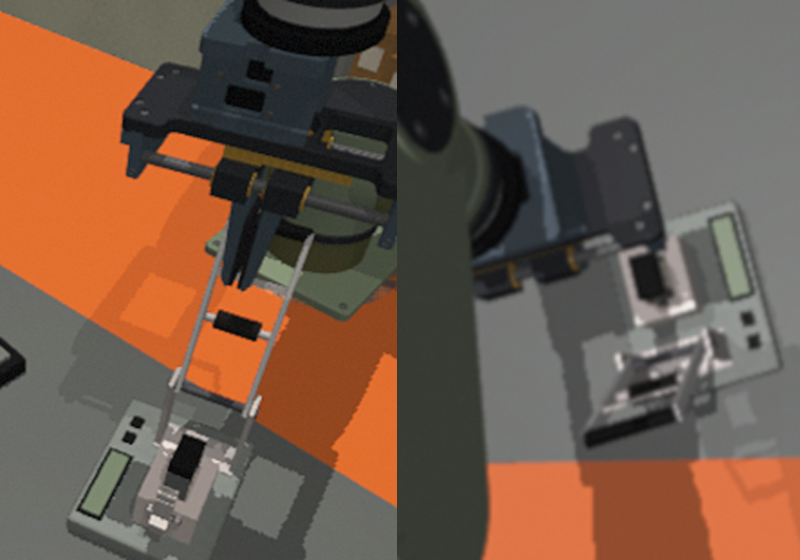

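```bash
python3 - <<'E'
from h import *
a=cv2.imread('pics/top7.png');N=(478.2,111.7,-2.87);L=[]
for th,c in((1.88,(0,255,255)),(1.93,(0,255,0)),(1.98,(255,255,0))):
    r=np.array([-np.cos(th),0,np.sin(th)])*172+[75,0,106]
    L.append((proj('top',loc(*N,[r+[0,-36,0],r+[0,36,0]])),c))
    print(th,loc(*N,r))
L+=[(proj('top',loc(*N,q)),(0,0,255)) for q in box(-20,20,-11,11,108,108)]
view(a,(180,190,90,120),5,L,'pics/g14.png')
E
```

```text
1.88 [[355.52802208  77.53910049 269.84310541]]
1.93 [[347.70245251  75.35988646 267.022453  ]]
1.98 [[340.02246932  73.22121437 263.79932831]]
```

View pics/g14.png

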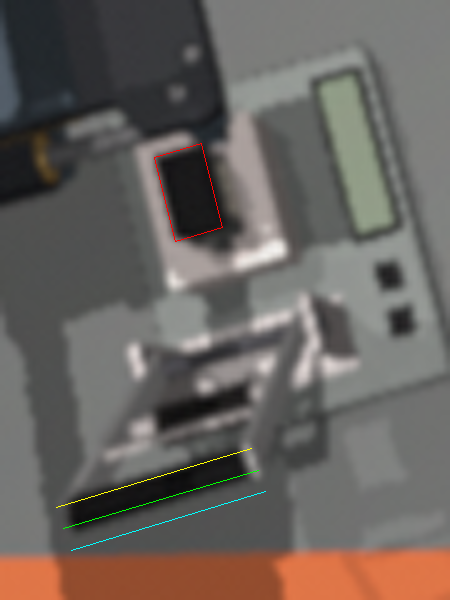

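```bash
python3 -m jog '[[[-0.021,-0.001,0,0,-28,0,0],[0,0,0,0,-30,0,0],[0,0,0,0,-30,0,0],[0,0,0,0,-30,0,0],[0,0,0,0,-15,0,0],[0,0,0,0,0,0,0],[0,0,0,0,0,0,0]]]'
python3 d.py 319.3 67.5 275 1.8425
```

```text
clock: 18.32
ee_pos: [333.5, 72.3, 319.0]
orientation: [-3.114, -0.003, 1.843]
contact_force: [0.6, 0.1, -0.5]
gripper_width: 0.003
pos [333.5  72.3 319. ] rpy [-3.114e+00 -2.500e-03  1.843e+00] shift(now) [ -0.95 -13.74  44.36] shift(goal axes) [ -0.85 -14.96  43.97] turn [-0.0276 -0.0025  0.0006] F [ 0.61  0.14 -0.52] w 0.3 t 18.32 j [ 0.18 -0.1   1.84 -0.    1.42 -1.66]
```

```bash
python3 -m jog '[[[-0.028,-0.003,0,-1,-15,0,0],[0,0,0,0,0,0,0],[0,0,0,0,0,0,0]]]'
python3 d.py 319.3 67.5 275 1.8425
```

```text
clock: 18.57
ee_pos: [320.9, 67.8, 316.8]
orientation: [-3.139, -0.0, 1.843]
contact_force: [0.4, -0.7, -0.2]
gripper_width: 0.006
pos [320.9  67.8 316.8] rpy [-3.1392e+00 -1.0000e-04  1.8431e+00] shift(now) [ 0.19 -1.53 41.85] shift(goal axes) [ 0.19 -1.63 41.85] turn [-0.0024 -0.0001  0.0006] F [ 0.44 -0.69 -0.16] w 0.58 t 18.57 j [ 0.17 -0.13  1.88 -0.    1.4  -1.67]
```

```bash
python3 -m jog '[[[-0.002,0,0,0,-3,12,0],[0,0,0,0,-1,12,0],[0,0,0,0,-1,8,0],[0,0,0,0,0,5,0],[0,0,0,0,0,0,0],[0,0,0,0,0,0,0]]]'
python3 d.py 319.3 67.5 275 1.8425;python3 - <<'E'
from h import *
a=cams.snapshot('top')[:,:,::-1].copy();b=cams.snapshot('scene')[:,:,::-1].copy()
cv2.imwrite('pics/top8.png',a);cv2.imwrite('pics/scene8.png',b)
view(b,(370,20,180,200),2.7,[],'pics/o1.png');view(a,(150,160,140,160),3.3,[],'pics/o2.png')
i=[cv2.imread(f'pics/o{k}.png') for k in(1,2)]
cv2.imwrite('pics/g15.png',np.hstack([cv2.resize(j,(int(j.shape[1]*440/j.shape[0]),440)) for j in i])[:,:800])
E
```

```text
clock: 19.07
ee_pos: [322.1, 67.9, 276.7]
orientation: [-3.139, -0.001, 1.843]
contact_force: [0.0, -0.5, 0.6]
gripper_width: 0.007
pos [322.1  67.9 276.7] rpy [-3.1389e+00 -7.0000e-04  1.8434e+00] shift(now) [ 0.35 -2.8   1.7 ] shift(goal axes) [ 0.35 -2.8   1.69] turn [-0.0027 -0.0007  0.0009] F [ 0.04 -0.5   0.62] w 0.61 t 19.07 j [ 0.17 -0.11  1.96  0.    1.3  -1.67]
```

View pics/g15.png

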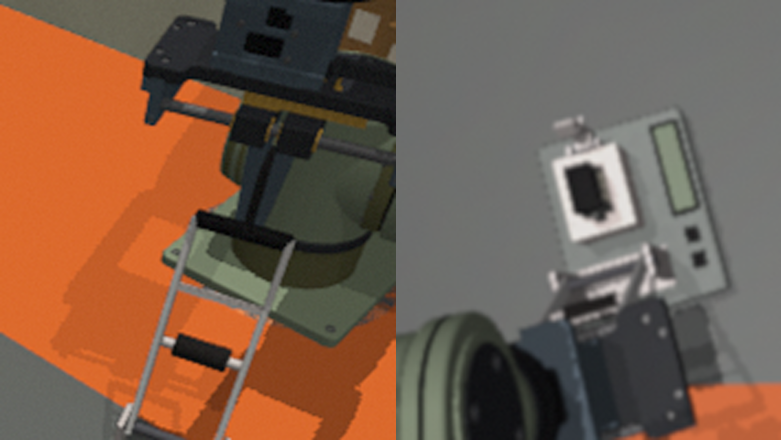

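```bash
python3 -m jog '[[[-0.003,0,0,0.3,10,0,0],[0,0,0,0,12,-1,0],[0,0,0,0,12,-2,0],[0,0,0,0,12,-2,0],[0,0,0,0,12,-1,0],[0,0,0,0,6,0,0]]]'
python3 d.py 384.3 85.6 285 1.8425
```

```text
clock: 19.67
ee_pos: [389.9, 87.3, 285.3]
orientation: [3.138, -0.001, 1.843]
contact_force: [-1.0, 0.4, -0.2]
gripper_width: 0.005
pos [389.9  87.3 285.3] rpy [ 3.1376e+00 -6.0000e-04  1.8434e+00] shift(now) [-0.16 -5.86  0.31] shift(goal axes) [-0.16 -5.86  0.33] turn [ 0.004  -0.0006  0.0009] F [-1.    0.39 -0.23] w 0.47 t 19.67 j [ 0.19  0.    1.83  0.    1.3  -1.65]
```

```bash
python3 -m jog '[[[0.004,0,0,0,11,0,0],[0,0,0,0,11,1,0],[0,0,0,0,11,2,0],[0,0,0,0,11,4,0],[0,0,0,0,8,4,0]]]'
python3 d.py 444 102.2 273 1.8425
python3 - <<'E'
from h import *
b=cams.snapshot('scene')[:,:,::-1].copy()
cv2.imwrite('pics/scene9.png',b);view(b,(360,40,180,220),2.6,[],'pics/g16.png')
E
```

```text
clock: 20.08
ee_pos: [446.3, 103.2, 273.6]
orientation: [3.141, -0.0, 1.844]
contact_force: [-1.2, 0.3, 0.2]
gripper_width: 0.006
pos [446.3 103.2 273.6] rpy [ 3.1408e+00 -5.0000e-04  1.8437e+00] shift(now) [-0.32 -2.47  0.56] shift(goal axes) [-0.32 -2.47  0.57] turn [ 0.0008 -0.0005  0.0012] F [-1.19  0.3   0.2 ] w 0.52 t 20.08 j [ 0.2   0.11  1.75  0.    1.29 -1.64]
```

View pics/g16.png

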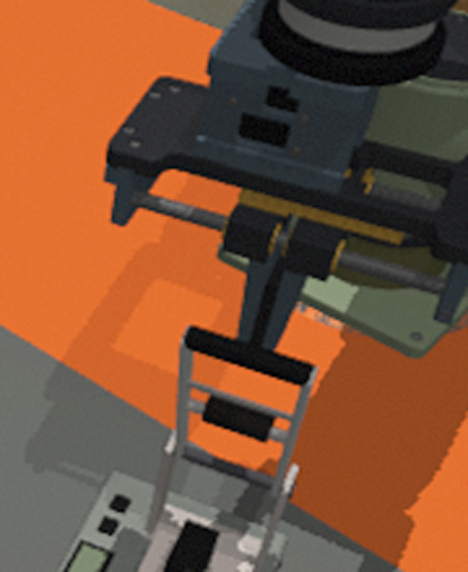

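```bash
python3 -m jog '[[[0,0,0,0,9,4,0],[0,0,0,0,9,4,0],[0,0,0,0,9,5,0],[0,0,0,0,8,6,0],[0,0,0,0,5,4,0]]]'
python3 d.py 487.3 114.2 248 1.8425
```

```text
clock: 20.55
ee_pos: [488.8, 115.1, 247.1]
orientation: [-3.141, -0.001, 1.844]
contact_force: [0.1, 0.9, 0.6]
gripper_width: 0.006
pos [488.8 115.1 247.1] rpy [-3.1412e+00 -7.0000e-04  1.8436e+00] shift(now) [-0.5  -1.69 -0.9 ] shift(goal axes) [-0.5  -1.69 -0.9 ] turn [-0.0004 -0.0007  0.0011] F [0.13 0.9  0.65] w 0.53 t 20.55 j [ 0.21  0.2   1.71  0.    1.24 -1.64]
```

```bash
python3 -m jog '[[[0,0,0,0,7,6,0],[0,0,0,0,7,7,0],[0,0,0,0,7,8,0],[0,0,0,0,5,6,0],[0,0,0,0,0,0,0]]]'
python3 d.py 521 123.6 210 1.8425
python3 - <<'E'
from h import *
b=cams.snapshot('scene')[:,:,::-1].copy()
cv2.imwrite('pics/scene10.png',b);view(b,(360,60,180,220),2.6,[],'pics/g17.png')
E
```

```text
clock: 20.97
ee_pos: [517.0, 123.1, 215.6]
orientation: [-3.14, -0.001, 1.844]
contact_force: [-0.4, -0.1, 0.3]
gripper_width: 0.002
pos [517.  123.1 215.6] rpy [-3.1396e+00 -1.0000e-03  1.8436e+00] shift(now) [-0.64  3.94  5.54] shift(goal axes) [-0.63  3.93  5.55] turn [-0.002  -0.001   0.0011] F [-0.44 -0.1   0.27] w 0.21 t 20.97 j [ 0.21  0.27  1.69  0.    1.18 -1.63]
```

View pics/g17.png

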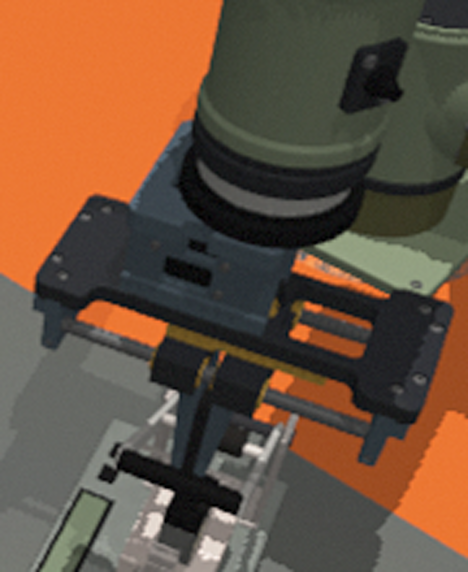

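```bash
python3 -m jog '[[[-0.002,-0.001,0,-0.5,-4,0,0],[0,0,0,0,0,-20,0],[0,0,0,0,0,-20,0],[0,0,0,0,0,-5,0],[0,0,0,0,0,0,0],[0,0,0,0,0,0,0]]]'
python3 d.py 541.7 130.0 250 1.8425
```

```text
clock: 21.52
ee_pos: [510.8, 120.6, 262.9]
orientation: [3.142, 0.001, 1.843]
contact_force: [0.2, -0.1, 0.9]
gripper_width: 0.007
pos [510.8 120.6 262.9] rpy [3.1415e+00 7.0000e-04 1.8434e+00] shift(now) [ 0.78 32.28 12.88] shift(goal axes) [ 0.8  32.28 12.88] turn [0.0001 0.0007 0.0009] F [ 0.24 -0.14  0.86] w 0.59 t 21.52 j [ 0.21  0.22  1.63 -0.    1.29 -1.63]
```

```bash
python3 -m jog '[[[0,0.001,0,0.3,15,0,0],[0,0,0,0,12,0,0],[0,0,0,0,2,0,0],[0,0,0,0,0,0,0],[0,0,0,0,0,0,0]]]'
python3 d.py 541.8 129.4 238 1.8425
python3 - <<'E'
from h import *
a=cams.snapshot('top')[:,:,::-1].copy();b=cams.snapshot('scene')[:,:,::-1].copy()
cv2.imwrite('pics/top11.png',a);cv2.imwrite('pics/scene11.png',b);N=(478.2,111.7,-2.87)
def L(n):
    out=[]
    for th,c in((.5,(0,255,255)),(.6,(0,255,0)),(.7,(255,255,0))):
        r=np.array([-np.cos(th),0,np.sin(th)])*172+[75,0,106];out.append((proj(n,loc(*N,[r+[0,-36,0],r+[0,36,0]])),c))
    return out
view(b,(370,130,150,190),3,L('scene'),'pics/o1.png');view(a,(150,160,140,160),3.3,L('top'),'pics/o2.png')
i=[cv2.imread(f'pics/o{k}.png') for k in(1,2)]
cv2.imwrite('pics/g18.png',np.hstack([cv2.resize(j,(int(j.shape[1]*440/j.shape[0]),440)) for j in i])[:,:800])
E
```

```text
clock: 21.93
ee_pos: [537.5, 128.4, 260.0]
orientation: [-3.136, -0.0, 1.843]
contact_force: [-1.0, -0.3, -0.2]
gripper_width: 0.007
pos [537.5 128.4 260. ] rpy [-3.1364e+00 -4.0000e-04  1.8433e+00] shift(now) [-0.17  4.52 21.95] shift(goal axes) [-0.16  4.41 21.97] turn [-0.0052 -0.0004  0.0008] F [-0.98 -0.29 -0.18] w 0.65 t 21.93 j [ 0.21  0.27  1.57  0.    1.3  -1.63]
```

View pics/g18.png

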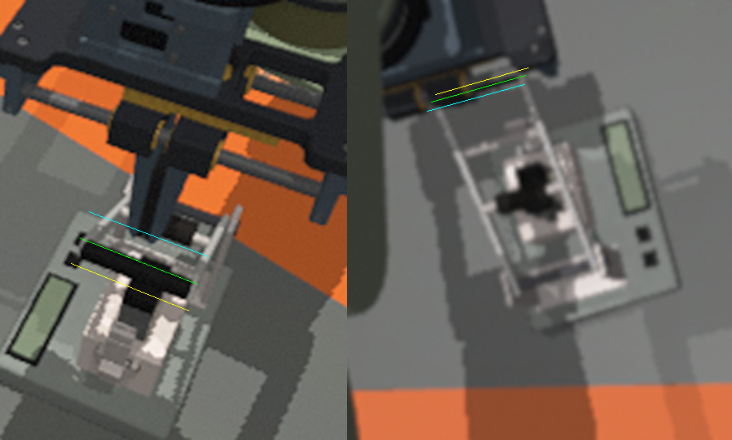

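```bash
python3 -m jog '[[[-0.005,0,0,0,8,5,0],[0,0,0,0,4,8,0],[0,0,0,0,1,6,0],[0,0,0,0,0,0,0]]]'
python3 d.py 553.3 132.6 232 1.8425
```

```text
clock: 22.37
ee_pos: [550.2, 131.9, 239.2]
orientation: [3.141, -0.0, 1.843]
contact_force: [-0.4, 0.1, -0.4]
gripper_width: 0.008
pos [550.2 131.9 239.2] rpy [ 3.1414e+00 -4.0000e-04  1.8433e+00] shift(now) [-0.19  3.2   7.19] shift(goal axes) [-0.18  3.21  7.19] turn [ 0.0002 -0.0004  0.0008] F [-0.36  0.07 -0.41] w 0.69 t 22.37 j [ 0.21  0.3   1.58  0.    1.26 -1.63]
```

```bash
python3 -m jog '[[[0,0,0,0,2,7,0],[0,0,0,0,2,7,0],[0,0,0,0,2,7,0],[0,0,0,0,2,7,0],[0,0,0,0,1,5,0]]]'
python3 d.py 561 134.8 195 1.8425
python3 -m jog '[[[0,0,0,0,1,5,0],[0,0,0,0,1,4,0],[0,0,0,0,0,0,0]]]'
python3 d.py 561 134.8 195 1.8425
python3 - <<'E'
from h import *
b=cams.snapshot('scene')[:,:,::-1].copy()
cv2.imwrite('pics/scene12.png',b);view(b,(370,100,160,220),2.7,[],'pics/g19.png')
E
```

```text
clock: 22.78
ee_pos: [559.7, 134.6, 203.1]
orientation: [3.141, -0.0, 1.843]
contact_force: [0.5, -0.1, 0.5]
gripper_width: 0.003
pos [559.7 134.6 203.1] rpy [ 3.1408e+00 -4.0000e-04  1.8433e+00] shift(now) [-0.15  1.27  8.1 ] shift(goal axes) [-0.14  1.28  8.1 ] turn [ 0.0008 -0.0004  0.0008] F [ 0.46 -0.07  0.53] w 0.29 t 22.78 j [ 0.22  0.34  1.62  0.    1.18 -1.63]
clock: 23.03
ee_pos: [561.2, 135.1, 191.1]
orientation: [-3.139, -0.001, 1.843]
contact_force: [-0.2, -0.8, 0.1]
gripper_width: 0.002
pos [561.2 135.1 191.1] rpy [-3.1389e+00 -6.0000e-04  1.8433e+00] shift(now) [-0.21 -0.25 -3.93] shift(goal axes) [-0.21 -0.24 -3.93] turn [-0.0027 -0.0006  0.0008] F [-0.19 -0.8   0.07] w 0.22 t 23.03 j [ 0.22  0.36  1.63  0.    1.16 -1.63]
```

View pics/g19.png

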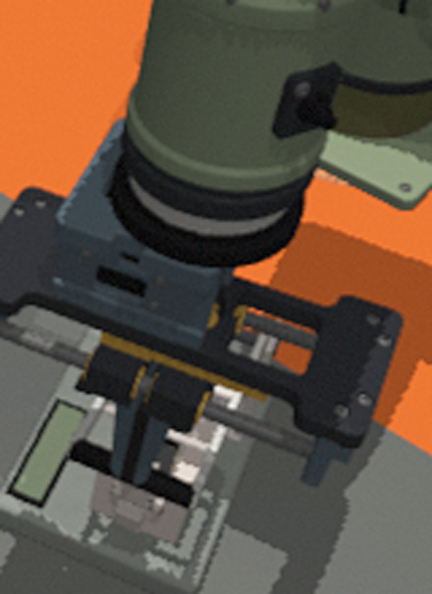

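```bash
python3 - <<'E'
from h import *
b=cv2.imread('pics/scene12.png');N=(478.2,111.7,-2.87);L=[]
for th,c in((.285,(0,255,255)),(.335,(0,255,0)),(.385,(255,255,0))):
    r=np.array([-np.cos(th),0,np.sin(th)])*172+[75,0,106];L.append((proj('scene',loc(*N,[r+[0,-36,0],r+[0,36,0]])),c))
view(np.clip(b*1.4,0,255).astype(np.uint8),(385,240,75,70),8,L,'pics/g20.png')
E
```

```text
(no output)
```

View pics/g20.png

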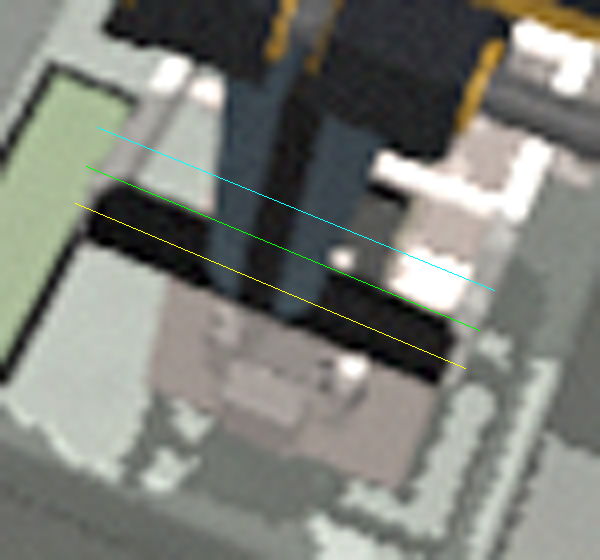

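```bash
python3 -m jog '[[[-0.003,0,0,0,3,5,0],[0,0,0,0,2,5,0],[0,0,0,0,1,4,0]]]'
python3 -m jog '[[[0,0,0,0,1,4,0],[0,0,0,0,0,4,0]]]'
python3 -m jog '[[[0,0,0,0,0,3,0]]]'
python3 d.py 567.8 136.7 134.5 1.8425
```

```text
clock: 23.33
ee_pos: [568.3, 137.0, 178.1]
orientation: [3.137, -0.0, 1.843]
contact_force: [-0.2, -0.4, -0.1]
gripper_width: 0.005
clock: 23.5
ee_pos: [569.8, 137.4, 169.4]
orientation: [3.136, -0.0, 1.843]
contact_force: [0.2, 0.5, 0.4]
gripper_width: 0.008
clock: 23.58
ee_pos: [569.7, 137.4, 165.7]
orientation: [3.137, -0.0, 1.843]
contact_force: [0.0, -0.3, -0.2]
gripper_width: 0.007
pos [569.7 137.4 165.7] rpy [ 3.1370e+00 -3.0000e-04  1.8432e+00] shift(now) [-0.15 -2.15 31.21] shift(goal axes) [-0.14 -2.01 31.22] turn [ 0.0046 -0.0003  0.0007] F [ 0.04 -0.34 -0.25] w 0.63 t 23.58 j [ 0.22  0.39  1.65  0.    1.1  -1.63]
```

```bash
for i in 1 2 3; do :; done; python3 -m jog '[[[0.004,0,0,0,-1,3,0],[0,0,0,0,0,3,0]]]';python3 -m jog '[[[0,0,0,0,0,2,0]]]';python3 -m jog '[[[0,0,0,0,0,2,0]]]'
python3 d.py 567.8 136.7 134.5 1.8425
```

```text
clock: 23.75
ee_pos: [568.6, 137.1, 158.9]
orientation: [-3.142, -0.0, 1.843]
contact_force: [-0.1, 0.3, -1.3]
gripper_width: 0.004
clock: 23.83
ee_pos: [568.4, 137.0, 156.4]
orientation: [-3.141, -0.0, 1.843]
contact_force: [0.7, 0.5, -0.4]
gripper_width: 0.004
clock: 23.92
ee_pos: [568.3, 137.0, 154.2]
orientation: [-3.141, -0.0, 1.843]
contact_force: [0.6, -0.3, 0.8]
gripper_width: 0.007
pos [568.3 137.  154.2] rpy [-3.1409e+00 -3.0000e-04  1.8433e+00] shift(now) [-0.16 -0.59 19.67] shift(goal axes) [-0.15 -0.61 19.67] turn [-0.0007 -0.0003  0.0008] F [ 0.58 -0.29  0.85] w 0.6 t 23.92 j [ 0.22  0.4   1.66  0.    1.08 -1.63]
```

```bash
python3 -m jog '[[[0,0,0,0,-0.3,1.5,0],[0,0,0,0,0,1.5,0]]]';python3 -m jog '[[[0,0,0,0,0,1.3,0],[0,0,0,0,0,1.3,0]]]';python3 -m jog '[[[0,0,0,0,0,1.2,0],[0,0,0,0,0,1.2,0]]]'
python3 d.py 567.8 136.7 134.5 1.8425
```

```text
clock: 24.08
ee_pos: [568.4, 137.0, 151.1]
orientation: [3.141, -0.0, 1.843]
contact_force: [0.1, -0.3, 1.3]
gripper_width: 0.003
clock: 24.25
ee_pos: [568.7, 137.1, 148.7]
orientation: [3.14, -0.0, 1.843]
contact_force: [0.5, 0.4, 1.5]
gripper_width: 0.005
clock: 24.42
ee_pos: [568.9, 137.2, 147.2]
orientation: [3.139, -0.0, 1.843]
contact_force: [-1.6, -0.6, 4.5]
gripper_width: 0.009
pos [568.9 137.2 147.2] rpy [ 3.1391e+00 -3.0000e-04  1.8432e+00] shift(now) [-0.17 -1.19 12.67] shift(goal axes) [-0.16 -1.16 12.67] turn [ 0.0025 -0.0003  0.0007] F [-1.64 -0.62  4.53] w 0.78 t 24.42 j [ 0.22  0.4   1.67  0.    1.06 -1.63]
```

```bash
python3 -m jog '[[[0.002,0,0,0,-0.5,1.3,0],[0,0,0,0,0,1.3,0]]]';python3 -m jog '[[[0,0,0,0,0,1.3,0],[0,0,0,0,0,1.3,0]]]';python3 -m jog '[[[0,0,0,0,0,1.3,0],[0,0,0,0,0,1.3,0]]]'
python3 d.py 567.8 136.7 134.5 1.8425
```

```text
clock: 24.58
ee_pos: [569.0, 137.2, 145.8]
orientation: [3.139, -0.0, 1.843]
contact_force: [-1.7, -0.9, 6.1]
gripper_width: 0.004
clock: 24.75
ee_pos: [569.1, 137.2, 144.6]
orientation: [3.138, -0.0, 1.843]
contact_force: [-1.1, -0.5, 5.2]
gripper_width: 0.004
clock: 24.92
ee_pos: [569.2, 137.3, 143.5]
orientation: [3.137, -0.0, 1.843]
contact_force: [-1.4, -0.5, 7.5]
gripper_width: 0.007
pos [569.2 137.3 143.5] rpy [ 3.1365e+00 -1.0000e-04  1.8433e+00] shift(now) [-0.18 -1.53  9.03] shift(goal axes) [-0.18 -1.48  9.03] turn [ 0.0051 -0.0001  0.0008] F [-1.36 -0.53  7.48] w 0.6 t 24.92 j [ 0.22  0.4   1.68  0.    1.05 -1.63]
```

```bash
python3 -m jog '[[[0.005,0,0,0,-0.8,1.5,0],[0.002,0,0,0,0,1.5,0]]]';python3 -m jog '[[[0.001,0,0,0,0,1.5,0],[0.001,0,0,0,0,1.5,0]]]';python3 -m jog '[[[0.001,0,0,0,0,1.5,0],[0.001,0,0,0,0,1.5,0]]]'
python3 d.py 567.8 136.7 134.5 1.8425
```

```text
clock: 25.08
ee_pos: [569.4, 137.3, 142.7]
orientation: [3.14, -0.0, 1.843]
contact_force: [-2.4, -0.4, 6.6]
gripper_width: 0.006
clock: 25.25
ee_pos: [569.4, 137.4, 141.7]
orientation: [3.141, 0.0, 1.843]
contact_force: [-2.2, -0.2, 7.8]
gripper_width: 0.008
clock: 25.42
ee_pos: [569.5, 137.4, 140.9]
orientation: [3.141, 0.0, 1.843]
contact_force: [-1.2, -0.6, 8.7]
gripper_width: 0.007
pos [569.5 137.4 140.9] rpy [3.1412e+00 2.0000e-04 1.8433e+00] shift(now) [-0.22 -1.81  6.45] shift(goal axes) [-0.22 -1.81  6.45] turn [0.0004 0.0002 0.0008] F [-1.21 -0.6   8.7 ] w 0.6 t 25.42 j [ 0.22  0.41  1.68 -0.    1.05 -1.63]
```

```bash
python3 -m jog '[[[0,0,0,0,-0.8,1.6,0],[0.001,0,0,0,0,1.6,0]]]';python3 -m jog '[[[0.001,0,0,0,0,1.6,0],[0.001,0,0,0,0,1.6,0]]]';python3 -m jog '[[[0.001,0,0,0,0,1.6,0],[0.001,0,0,0,0,1.6,0]]]';python3 -m jog '[[[0.001,0,0,0,0,1.6,0],[0.001,0,0,0,0,1.6,0]]]'
python3 d.py 567.8 136.7 134.5 1.8425
```

```text
clock: 25.58
ee_pos: [569.5, 137.4, 140.4]
orientation: [3.139, 0.0, 1.843]
contact_force: [-2.7, -1.3, 8.6]
gripper_width: 0.005
clock: 25.75
ee_pos: [569.5, 137.4, 139.8]
orientation: [3.139, 0.0, 1.843]
contact_force: [-2.9, -0.9, 9.4]
gripper_width: 0.005
clock: 25.92
ee_pos: [569.6, 137.4, 139.3]
orientation: [3.139, 0.001, 1.843]
contact_force: [-3.0, -1.1, 9.3]
gripper_width: 0.005
clock: 26.08
ee_pos: [569.6, 137.4, 138.9]
orientation: [3.14, 0.001, 1.843]
contact_force: [-2.0, -0.6, 10.0]
gripper_width: 0.005
pos [569.6 137.4 138.9] rpy [3.1397e+00 7.0000e-04 1.8434e+00] shift(now) [-0.17 -1.94  4.41] shift(goal axes) [-0.18 -1.93  4.41] turn [0.0019 0.0007 0.0009] F [-2.05 -0.56 10.01] w 0.49 t 26.08 j [ 0.22  0.41  1.68 -0.    1.05 -1.63]
```

```bash
python3 -m jog '[[[0.001,0,0,0,-0.4,1.8,0],[0.001,0,0,0,0,1.8,0]]]';python3 -m jog '[[[0.001,0,0,0,0,1.8,0],[0.001,0,0,0,0,1.8,0]]]';python3 -m jog '[[[0.001,0,0,0,0,1.8,0],[0.001,0,0,0,0,1.8,0]]]'
python3 d.py 567.8 136.7 134.5 1.8425
```

```text
clock: 26.25
ee_pos: [569.6, 137.4, 138.4]
orientation: [3.139, 0.001, 1.843]
contact_force: [-3.2, -0.4, 10.0]
gripper_width: 0.005
clock: 26.42
ee_pos: [569.7, 137.4, 137.9]
orientation: [3.139, 0.001, 1.843]
contact_force: [-3.0, 0.6, 11.0]
gripper_width: 0.004
clock: 26.58
ee_pos: [569.7, 137.4, 137.3]
orientation: [3.139, 0.001, 1.843]
contact_force: [-3.0, -0.6, 6.8]
gripper_width: 0.007
pos [569.7 137.4 137.3] rpy [3.1392e+00 1.1000e-03 1.8435e+00] shift(now) [-0.2 -2.   2.8] shift(goal axes) [-0.21 -1.99  2.81] turn [0.0024 0.0011 0.001 ] F [-3.   -0.6   6.82] w 0.65 t 26.58 j [ 0.22  0.41  1.68 -0.    1.04 -1.63]
```

```bash
python3 -m jog '[[[0.001,0,0,0,0,1.2,0]]]';python3 -m jog '[[[0.001,0,0,0,0,1.2,0]]]';python3 -m jog '[[[0.001,0,0,0,0,1.2,0]]]'
python3 d.py 567.8 136.7 134.5 1.8425
```

```text
clock: 26.67
ee_pos: [569.7, 137.4, 137.2]
orientation: [3.14, 0.001, 1.843]
contact_force: [-1.6, -0.6, 6.7]
gripper_width: 0.008
clock: 26.75
ee_pos: [569.7, 137.4, 137.0]
orientation: [3.14, 0.001, 1.843]
contact_force: [-2.1, -1.0, 7.5]
gripper_width: 0.006
clock: 26.83
ee_pos: [569.7, 137.4, 136.9]
orientation: [3.14, 0.001, 1.843]
contact_force: [-1.9, 0.1, 8.9]
gripper_width: 0.008
pos [569.7 137.4 136.9] rpy [3.1401e+00 1.2000e-03 1.8434e+00] shift(now) [-0.2  -2.02  2.42] shift(goal axes) [-0.2  -2.01  2.43] turn [0.0015 0.0012 0.0009] F [-1.86  0.06  8.88] w 0.71 t 26.83 j [ 0.22  0.41  1.68 -0.    1.04 -1.63]
```

```bash
python3 -m jog '[[[0.001,0,0,0,0,1.6,0],[0.001,0,0,0,0,1.6,0]]]';python3 -m jog '[[[0.001,0,0,0,0,1.6,0],[0.001,0,0,0,0,1.6,0]]]';python3 -m jog '[[[0.001,0,0,0,0,1.6,0],[0.001,0,0,0,0,1.6,0]]]'
python3 d.py 567.8 136.7 134.5 1.8425
```

```text
clock: 27.0
ee_pos: [569.8, 137.5, 136.4]
orientation: [3.14, 0.001, 1.844]
contact_force: [-2.1, -0.8, 10.6]
gripper_width: 0.005
clock: 27.17
ee_pos: [569.8, 137.5, 136.0]
orientation: [3.141, 0.001, 1.844]
contact_force: [-1.9, 0.4, 10.0]
gripper_width: 0.007
clock: 27.33
ee_pos: [569.8, 137.5, 135.9]
orientation: [3.141, 0.002, 1.844]
contact_force: [-3.1, -0.4, 10.3]
gripper_width: 0.006
pos [569.8 137.5 135.9] rpy [3.1411e+00 1.6000e-03 1.8435e+00] shift(now) [-0.2  -2.11  1.36] shift(goal axes) [-0.2  -2.11  1.36] turn [0.0005 0.0016 0.001 ] F [-3.06 -0.43 10.32] w 0.58 t 27.33 j [ 0.22  0.42  1.69 -0.    1.04 -1.62]
```

```bash
python3 -m jog '[[[0,-0.001,0,0,0,1.8,0],[0.001,0,0,0,0,1.8,0]]]';python3 -m jog '[[[0.001,0,0,0,0,1.8,0],[0.001,0,0,0,0,1.8,0]]]';python3 -m jog '[[[0.001,0,0,0,0,1.8,0],[0.001,0,0,0,0,1.8,0]]]'
python3 d.py 567.8 136.7 134.5 1.8425
```

```text
clock: 27.5
ee_pos: [569.8, 137.5, 135.3]
orientation: [3.14, 0.003, 1.843]
contact_force: [-2.7, 0.2, 10.4]
gripper_width: 0.007
clock: 27.67
ee_pos: [569.8, 137.5, 134.7]
orientation: [3.14, 0.003, 1.844]
contact_force: [-2.4, -0.6, 10.4]
gripper_width: 0.004
clock: 27.83
ee_pos: [569.8, 137.5, 134.3]
orientation: [3.141, 0.003, 1.844]
contact_force: [-2.7, 0.2, 10.4]
gripper_width: 0.007
pos [569.8 137.5 134.3] rpy [3.1406e+00 3.0000e-03 1.8436e+00] shift(now) [-0.23 -2.17 -0.25] shift(goal axes) [-0.23 -2.17 -0.25] turn [0.001  0.003  0.0011] F [-2.71  0.2  10.38] w 0.62 t 27.83 j [ 0.22  0.42  1.69 -0.    1.04 -1.62]
```

```bash
python3 -m jog '[[[0,0.002,0,0,0,1.8,0],[0,0,0,0,0,1.8,0]]]';python3 -m jog '[[[0,0,0,0,0,1.7,0]]]';python3 -m jog '[[[0,0,0,0,0,1.7,0]]]';python3 -m jog '[[[0,0,0,0,0,1.7,0]]]'
python3 d.py 567.8 136.7 134.5 1.8425
```

```text
clock: 28.0
ee_pos: [569.8, 137.5, 133.8]
orientation: [3.139, 0.001, 1.844]
contact_force: [-3.0, -1.2, 10.9]
gripper_width: 0.001
clock: 28.08
ee_pos: [569.8, 137.5, 133.7]
orientation: [3.138, 0.001, 1.844]
contact_force: [-3.7, 0.3, 10.3]
gripper_width: 0.007
clock: 28.17
ee_pos: [569.8, 137.5, 133.7]
orientation: [3.137, 0.001, 1.844]
contact_force: [-2.8, -0.4, 10.5]
gripper_width: 0.004
clock: 28.25
ee_pos: [569.8, 137.4, 133.6]
orientation: [3.136, 0.001, 1.844]
contact_force: [-2.9, -0.2, 11.0]
gripper_width: 0.003
pos [569.8 137.4 133.6] rpy [3.1361e+00 1.4000e-03 1.8437e+00] shift(now) [-0.19 -2.08 -0.92] shift(goal axes) [-0.19 -2.09 -0.91] turn [0.0055 0.0014 0.0012] F [-2.94 -0.17 11.02] w 0.31 t 28.25 j [ 0.22  0.41  1.69 -0.    1.03 -1.63]
```

```bash
python3 -m jog '[[[0.002,0,0,0,0,1.9,0]]]';python3 -m jog '[[[0.002,0,0,0,0,1.9,0]]]';python3 -m jog '[[[0.001,0,0,0,0,1.9,0]]]'
python3 d.py 567.8 136.7 134.5 1.8425
```

```text
clock: 28.33
ee_pos: [569.8, 137.5, 133.4]
orientation: [3.137, 0.001, 1.844]
contact_force: [-3.4, -0.7, 10.3]
gripper_width: 0.003
clock: 28.42
ee_pos: [569.8, 137.5, 133.1]
orientation: [3.138, 0.001, 1.844]
contact_force: [-2.0, -1.3, 10.3]
gripper_width: 0.007
clock: 28.5
ee_pos: [569.8, 137.5, 132.7]
orientation: [3.138, 0.002, 1.844]
contact_force: [-2.9, -1.0, 10.1]
gripper_width: 0.004
pos [569.8 137.5 132.7] rpy [3.1381e+00 1.5000e-03 1.8438e+00] shift(now) [-0.23 -2.15 -1.82] shift(goal axes) [-0.23 -2.16 -1.82] turn [0.0035 0.0015 0.0013] F [-2.86 -1.03 10.07] w 0.38 t 28.5 j [ 0.22  0.42  1.69 -0.    1.03 -1.63]
```

```bash
python3 -m jog '[[[0.001,0,0,0,0,1.9,0]]]';python3 -m jog '[[[0.001,0,0,0,0,1.9,0]]]'
python3 d.py 567.8 136.7 134.5 1.8425
```

```text
clock: 28.58
ee_pos: [569.9, 137.5, 132.4]
orientation: [3.138, 0.002, 1.844]
contact_force: [-3.4, -1.5, 10.0]
gripper_width: 0.003
clock: 28.67
ee_pos: [569.9, 137.5, 132.0]
orientation: [3.138, 0.002, 1.844]
contact_force: [-2.6, -0.4, 11.5]
gripper_width: 0.006
pos [569.9 137.5 132. ] rpy [3.1382e+00 1.7000e-03 1.8438e+00] shift(now) [-0.22 -2.21 -2.49] shift(goal axes) [-0.22 -2.22 -2.48] turn [0.0034 0.0017 0.0013] F [-2.63 -0.36 11.54] w 0.52 t 28.67 j [ 0.22  0.42  1.69 -0.    1.03 -1.62]
```

```bash
python3 -m jog '[[[0.001,0,0,0,0,1.9,0]]]';python3 d.py 567.8 136.7 134.5 1.8425
```

```text
clock: 28.75
ee_pos: [569.9, 137.5, 131.9]
orientation: [3.138, 0.002, 1.844]
contact_force: [-4.2, -0.6, 12.4]
gripper_width: 0.006
pos [569.9 137.5 131.9] rpy [3.1382e+00 1.7000e-03 1.8437e+00] shift(now) [-0.21 -2.21 -2.63] shift(goal axes) [-0.21 -2.22 -2.63] turn [0.0033 0.0017 0.0012] F [-4.18 -0.59 12.35] w 0.54 t 28.75 j [ 0.22  0.42  1.69 -0.    1.03 -1.62]
```

```bash
python3 -m jog '[[[0,0,0,0,0,-0.5,0]]]';python3 -m jog '[[[0,0,0,0,0,-1,0]]]';python3 -m jog '[[[0,0,0,0,0,-1.5,0]]]';python3 -m jog '[[[0,0,0,0,0,-1.5,0]]]';python3 d.py 567.8 136.7 134.5 1.8425
```

```text
clock: 28.83
ee_pos: [569.8, 137.5, 133.5]
orientation: [3.138, 0.002, 1.844]
contact_force: [-2.7, -1.4, 8.7]
gripper_width: 0.005
clock: 28.92
ee_pos: [569.8, 137.5, 135.4]
orientation: [3.137, 0.002, 1.844]
contact_force: [0.1, 0.1, -0.1]
gripper_width: 0.009
clock: 29.0
ee_pos: [569.6, 137.4, 136.9]
orientation: [3.137, 0.002, 1.844]
contact_force: [-0.1, 0.4, -0.3]
gripper_width: 0.004
clock: 29.08
ee_pos: [569.5, 137.4, 138.3]
orientation: [3.137, 0.002, 1.844]
contact_force: [0.3, -1.1, 0.3]
gripper_width: 0.008
pos [569.5 137.4 138.3] rpy [3.1374e+00 1.9000e-03 1.8438e+00] shift(now) [-0.19 -1.82  3.75] shift(goal axes) [-0.2  -1.8   3.76] turn [0.0042 0.0019 0.0013] F [ 0.25 -1.11  0.25] w 0.69 t 29.08 j [ 0.22  0.41  1.69 -0.    1.04 -1.62]
```

The push-back vanished at TCP z ≈ 135 instead of following the tool up, so the latch has caught. I'll retreat upward and check in the pictures.

```bash
python3 -m jog '[[[0,0,0,0,0,-10,0],[0,0,0,0,0,-20,0],[0,0,0,0,0,-30,0],[0,0,0,0,0,-35,0],[0,0,0,0,0,-35,0],[0,0,0,0,-20,-35,0],[0,0,0,0,-30,-10,0],[0,0,0,0,-35,0,0],[0,0,0,0,-35,0,0],[0,0,0,0,-20,0,0],[0,0,0,0,0,0,0],[0,0,0,0,0,0,0]]]'
python3 - <<'E'
from h import *
a=cams.snapshot('top')[:,:,::-1].copy();b=cams.snapshot('scene')[:,:,::-1].copy()
cv2.imwrite('pics/top13.png',a);cv2.imwrite('pics/scene13.png',b);N=(478.2,111.7,-2.87)
def L(n):
    out=[]
    for th,c in((0,(0,255,0)),(.08,(0,0,255))):
        r=np.array([-np.cos(th),0,np.sin(th)])*172+[75,0,106];out.append((proj(n,loc(*N,[r+[0,-36,0],r+[0,36,0]])),c))
    return out
view(b,(390,160,90,150),4,L('scene'),'pics/o1.png');view(a,(180,180,90,120),4,L('top'),'pics/o2.png')
i=[cv2.imread(f'pics/o{k}.png') for k in(1,2)]
cv2.imwrite('pics/g21.png',np.hstack([cv2.resize(j,(int(j.shape[1]*580/j.shape[0]),580)) for j in i])[:,:800])
E
```

```text
clock: 30.08
ee_pos: [429.1, 98.4, 324.4]
orientation: [3.138, 0.002, 1.844]
contact_force: [0.1, -0.4, 0.9]
gripper_width: 0.004
```

View pics/g21.png

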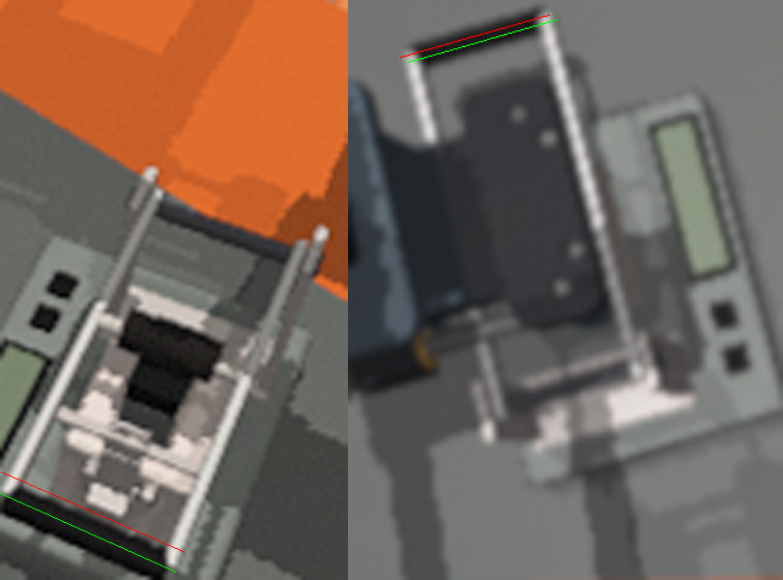

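View pics/scene13.png

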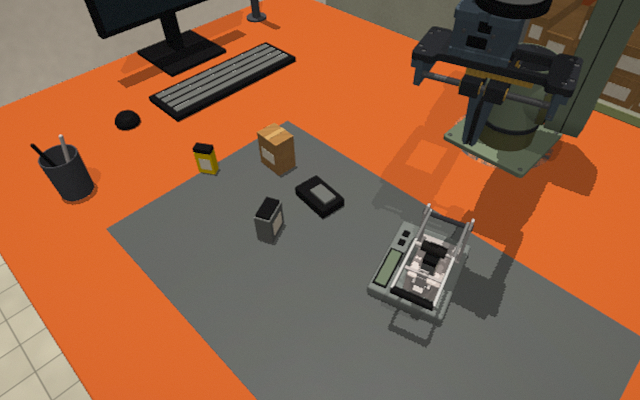

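The scene picture shows the handle bar at about (426,297), on or just below the θ=0 line and clear of the 0.08 line. The roller sits on the pack at about (433,245). The bystander packs and carton look unmoved, and the gripper is clear, so I'm handing in.

```bash
python3 -m jog '[[[0,0,0,0,0,0,0],[0,0,0,0,0,0,0],[0,0,0,0,0,0,0]]]'; python3 - <<'E'
from cell import ticket
print(ticket.hand_in())
E
```

```text
clock: 30.43
ee_pos: [432.8, 99.3, 323.1]
orientation: [3.14, 0.002, 1.844]
contact_force: [-0.3, 0.1, 0.3]
gripper_width: 0.006
the job is handed in; nothing more can be done
None
```

I put the grey ribbed pack in the nest with its rib in the notch and let go of it. I then swung the clamp over, pressed the handle until the latch caught, and handed in at 30.4 s of the 72 s allowed. The hand-in gave no verdict.

**Last checks:**
- **Latch:** I read at most about 12.4 N at the handle against the 16 N crush limit. On easing off, the force dropped to zero near the closed height instead of following the tool up.
- **Clamp angle:** in the last scene picture the handle lies on the closed line, not at the 0.08 spring-up line.
- **Surroundings:** the wide pack, flat pack and carton looked unmoved by eye, and the arm stood clear.
- **Not measured:** how far home the pack sits under the clamp. I infer that from the latch holding and the roller resting on the pack.

**What went wrong on the way:**
- **Mistyped row:** one row pushed down instead of up after the first grasp. The fingers slid about 20 mm down the pack, and setting it back down read 25 N. I re-measured the pack and gripped it again at the right height.
- **First insertion:** it caught the nest's rim at up to 42 N, against the 60 N limit. The side force gave the direction, and shifting about 2–3 mm towards the hinge let the pack slide in. The cameras had placed the nest about 1–2 mm off along that direction.
- **Band height:** I first took the pack's black band as 22 mm deep. It is about 10 mm, which briefly made two in-hand measurements disagree.

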